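# Kit two heat sinks from the sloped bin

## Task

Take the two 100 mm heat sinks out of the sloped blue parts bin and set them down gently in the grey tray, one in each lane, lying flat along the lane with fins up. Leave the shorter and longer look-alikes where they are in the bin, and do not disturb the other things on the bench.

Things in the scene. Friction and masses are not known exactly. Their poses are not given: they have to be found in the camera images.
- bin: Fixed blue sloped parts bin, 372 wide (y) x 124 deep (x) mm, facing away from the robot. Origin on the table under its middle; +x towards its low front (far side); its back (robot side) is 120 mm high. 5 walls of 4 mm, 22 mm high square to its sloped floor, make 4 compartments 88 mm wide, centred at y = -138, -46, 46, 138 mm, one heat sink in each
- bin_floor (a point): Middle of the lower front edge of the bin's sloped floor (30 mm above the table); axes as the bin's. From here the floor rises 30 degrees towards -x, the robot,, 140 mm long up the slope; front lip 20 mm high, back wall 22 mm, both square to the floor
- lamp_bar (a point): Middle of the fixed lamp bar over the bin: 20 (x) x 398 (y) x 12 (z) mm, axes as the bin's. It blocks a gripper coming straight down on the middle of the parts. It hangs from level arms that run 74 mm towards -x to 12 mm square posts standing on the table just outside the bin's ends (193 mm either side along y)
- tray: Fixed grey plastic kitting tray, 140 x 140 x 14 mm high, floor 4 mm thick, split by a low 4 mm wall into two lanes along its x, each 130 x 64 mm inside, walls rising 10 mm above the lane floor. Origin on the table under its middle; +z up
- lane_left (a point): Middle of the floor of the tray's +y lane (4 mm above the table); axes as the tray's, lane along x
- lane_right (a point): Middle of the floor of the tray's -y lane (4 mm above the table); axes as the tray's, lane along x
- sink_a: Aluminium heat sink, 100 long x 30 wide x 36 high mm, straight fins along its length on the upper side, about 112 g; one of the two identical wanted ones. It starts in one of the bin's compartments, fins away from the sloped floor, its lower end against the front lip. Origin: middle of the lower end of its underside; its body lies along its -x (up the slope at the start), +z out of its finned top
- sink_a_mid (a point): Centre of that heat sink's solid: 50 mm along its -x and 18 mm along its z from its origin; same axes
- sink_b: Aluminium heat sink, 100 long x 30 wide x 36 high mm, straight fins along its length on the upper side, about 112 g; one of the two identical wanted ones. It starts in one of the bin's compartments, fins away from the sloped floor, its lower end against the front lip. Origin: middle of the lower end of its underside; its body lies along its -x (up the slope at the start), +z out of its finned top
- sink_b_mid (a point): Centre of that heat sink's solid: 50 mm along its -x and 18 mm along its z from its origin; same axes
- sink_short: Aluminium heat sink, 80 long x 30 wide x 36 high mm, straight fins along its length on the upper side, about 90 g; look-alike, not wanted. It starts in one of the bin's compartments, fins away from the sloped floor, its lower end against the front lip. Origin: middle of the lower end of its underside; its body lies along its -x (up the slope at the start), +z out of its finned top
- sink_long: Aluminium heat sink, 125 long x 30 wide x 36 high mm, straight fins along its length on the upper side, about 140 g; look-alike, not wanted. It starts in one of the bin's compartments, fins away from the sloped floor, its lower end against the front lip. Origin: middle of the lower end of its underside; its body lies along its -x (up the slope at the start), +z out of its finned top
- flux_bottle: Amber bottle with white cap, 42 mm diameter, 120 high. Bystander; origin at the centre of its underside
- paste_jar: White jar, blue cap, 48 mm diameter, 50 high. Bystander; origin at the centre of its underside
- solder_reel: Orange solder reel standing flat, 54 mm diameter, 36 high. Bystander; origin at the centre of its underside
- caliper: Steel and black caliper lying flat, 150 mm long (along its x), about 65 wide, 15 high. Bystander; origin at the centre of its underside
- multimeter: Yellow and black multimeter lying flat, 150 (x) x 75 x 40 mm. Bystander; origin at the centre of its underside
- screwdriver: Screwdriver with red handle lying flat, 170 mm long along its x, about 30 high. Bystander; origin at the centre of its underside
Things that resemble listed ones, but are neither listed nor needed, are in the scene too. What is shaped like the sink_b but black or purple is not meant.

How it is judged:
At the end, for the whole second after the job is handed in: each lane of the tray holds one of the 100 mm heat sinks, its centre within 22 mm of the lane's middle along and across, resting on the lane floor, fins up and level within 0.12 rad, at rest; the 80 and 125 mm heat sinks and all bystanders are within 40 mm of where they started (((x of sink_a_mid in the frame of lane_left between -0.022 and 0.022 m and y of sink_a_mid in the frame of lane_left between -0.022 and 0.022 m and z of sink_a_mid in the frame of lane_left between 0.01 and 0.024 m and angle between each of sink_a, sink_b's own z axis and vertical below 0.12 rad and linear speed of each of sink_a, sink_b below 0.02 m/s and x of sink_b_mid in the frame of lane_right between -0.022 and 0.022 m and y of sink_b_mid in the frame of lane_right between -0.022 and 0.022 m and z of sink_b_mid in the frame of lane_right between 0.01 and 0.024 m) or (x of sink_a_mid in the frame of lane_right between -0.022 and 0.022 m and y of sink_a_mid in the frame of lane_right between -0.022 and 0.022 m and z of sink_a_mid in the frame of lane_right between 0.01 and 0.024 m and angle between each of sink_a, sink_b's own z axis and vertical below 0.12 rad and linear speed of each of sink_a, sink_b below 0.02 m/s and x of sink_b_mid in the frame of lane_left between -0.022 and 0.022 m and y of sink_b_mid in the frame of lane_left between -0.022 and 0.022 m and z of sink_b_mid in the frame of lane_left between 0.01 and 0.024 m)) and distance of each of sink_short, sink_long, flux_bottle, paste_jar, solder_reel, caliper, multimeter, screwdriver from where it was at the start of the episode below 0.04 m); the robot touches nothing.
It fails at once if the shorter or longer heat sink is moved more than 40 mm from its place in the bin (distance of any of sink_short, sink_long from where it was at the start of the episode above 0.04 m).
It fails at once if a bystander is moved more than 40 mm, or the bottle, jar or reel is tipped over (distance of any of flux_bottle, paste_jar, solder_reel, caliper, multimeter, screwdriver from where it was at the start of the episode above 0.04 m or angle between any of flux_bottle, paste_jar, solder_reel's own z axis and vertical above 0.5 rad).
It fails at once if a heat sink comes down into the tray faster than 0.5 m/s (dropped or slammed in) ((x of sink_a_mid in the frame of tray between -0.07 and 0.07 m and y of sink_a_mid in the frame of tray between -0.07 and 0.07 m and z of sink_a_mid in the frame of tray between 0 and 0.04 m and linear speed of sink_a above 0.5 m/s) or (x of sink_b_mid in the frame of tray between -0.07 and 0.07 m and y of sink_b_mid in the frame of tray between -0.07 and 0.07 m and z of sink_b_mid in the frame of tray between 0 and 0.04 m and linear speed of sink_b above 0.5 m/s)).
It also fails if it takes over 64 s, if anything falls off the work surface, if the arm or the gripper's body presses on something with over 40 N, if the wrist force passes 120 N, or if a joint passes its speed limit or range.

## Robot

A 6-joint arm with a two-finger parallel gripper is mounted at the origin on the work surface. World frame = base frame: x ahead of the robot, y to its left, z up, the work surface at z = 0. Lengths are in m, angles in rad, forces in N, time in s.
With the tool pointing down it reaches from about 0.4 to 0.825 m from the base axis. Payload 7 kg.
Tool frame: the origin (TCP) lies between the finger pads; the fingertips stand 22 mm ahead of it and the grasp point (between the pads) lies 3 mm ahead of it; x points along the fingers, y is the direction in which the jaws open and shut, and the axes are right-handed (so a half turn about x gives the same grasp; the last joint's range is limited). The gripper opens to 85 mm and grips with 20 to 120 N. Pads are 22 mm wide; open, the fingers measure 114 mm over their backs; the gripper's body (76 mm by 85 mm) begins 54 mm behind the grasp point. The pads swing forward as they close: fully open they stand 13 mm farther back than shut.
Start: joints at [1.402, 0.359, 0.012, 0, -1.224, -0.288], TCP at [0.298, 0.606, 0.22] pointing down, gripper open.
Joint ranges: [-3.07, 3.07], [-1.43, 2.12], [-1.02, 1.25], [-3.03, 1.67], [-3.05, -0], [-3.03, 3.03]. Speed limits (rad/s): [2.39, 2.39, 3.01, 3.14, 3.14, 3.14].

## Interface

Orientations are given as a rotation vector (axis times angle).
In Python, from bench import r gives the robot as it stands.
- The arm moves only by the tool carry_out, never from a script. Its argument "moves" is a list of rows, each an object with "dr": the turn, a rotation vector about the tool's x, y, z in degrees, a list of three; "translation": the shift along the tool's x, y, z in mm, a list of three; "hand": the finger opening in mm, from 0 to 85.4. In form: [{"dr": [ax, ay, az], "translation": [x, y, z], "hand": hand}, ...]. A call has 1 to 5 rows; each row shifts and turns the pose as measured when the row begins, along the tool's axes as they then stand; what a row does not reach is not made up. A row lasts 1/8 s, in which the tool goes at most 62.5 mm and 10.7 degrees, less where a joint would pass 70% of its speed; a pose out of reach is approached as far as the arm can. A call with a gripper value outside its range is refused whole. The fingers move at their own pace and stop on an object; "force" is the grip in N (left out, the last holds). Time passes only in rows, so rows that do not move let the fingers close. It gives the time, the measured TCP pose, the force and the opening at its end, in the units of the state.
- r.sense(): the state, without advancing time (a new reading comes with each control period).
- r.read_camera(name): name is "scene" or "top" or "wrist"; returns a dict with "color" (480x640x3 uint8, red, green, blue), "fov_y" (degrees; the focal length in pixels is half the picture's height over the tangent of half this angle, whatever the lens; pixels are square), "cx", "cy" (the principal point, pixels), "position" and "orientation" of the camera in the world; the wrist camera has in their place "tool_from_camera" (4x4, takes a point from camera to tool coordinates, whose origin is the TCP and whose axes are the tool frame's). Camera axes: x right, y down, z forward; pixel columns grow to the right and rows downward; lengths in m; the calibration is good to about 2 mm. A picture is of the moment at which its call begins: read the wrist's pose just before it. There is no depth.
- r.finish_job(): hands the job in, once; it reports no verdict.
The state is a dict: "clock": time; "joint_pos": joint angles; "joint_velocities": joint speeds; "effort": joint torques, N m; "eef_pos": TCP position; "tcp_rot": TCP orientation; "ft_force": force on the tool from outside, world axes, zero at the start; "moment": the same for the moment, N m; "grip_width": finger opening in m.
Only numpy, scipy, OpenCV 4.12 (cv2) and the standard library are available. Lean on these libraries where they do the work, as an engineer would, in place of code of your own. Each camera call takes 0.05 s, during which the arm holds its last target.

## Working session

There is one attempt and no reset: what is moved stays moved. The work goes in short steps, Python scripts to look and compute and a tool call to move; the robot and the scene stay as the last step left them, time stands still between calls to the robot, and variables do not carry over. Pictures are saved under pics/ and viewed, and the job is handed in when it is done.

Besides the shell and the picture viewer there is one more tool, called after "Request:" as name(argument=value, ...), one argument or row to a line, values as JSON. carry_out: Moves the arm, as the interface text tells. Its arguments: {"type":"object","properties":{"moves":{"type":"array","items":{"type":"object","properties":{"dr":{"type":"array","items":{"type":"number"}},"translation":{"type":"array","items":{"type":"number"}},"hand":{"type":"number"}}}},"force":{"type":"number"}},"required":["moves"]}

```bash
ls; mkdir -p pics; cat > h.py <<'E'
import numpy as np, cv2
from scipy.spatial.transform import Rotation as R
from bench import r
def snap(n,f):
    s=r.sense(); c=r.read_camera(n); cv2.imwrite('pics/'+f,c['color'][:,:,::-1]); return s,c
E
python3 - <<'E'
from h import *
import pickle
s,c=snap('scene','scene0.png'); s2,c2=snap('top','top0.png'); s3,c3=snap('wrist','wr0.png')
pickle.dump((c,c2,c3,s3),open('c0.pkl','wb'))
for x in (c,c2,c3): print({k:v for k,v in x.items() if k!='color'})
print(s)
E
```

```text
pics
{'fov_y': 57.85006121049498, 'cx': 321.82595856129547, 'cy': 239.2529311398437, 'position': array([ 1.02170786, -0.33329938,  0.86438918]), 'orientation': array([-2.20011989, -1.22733106,  0.40567324])}
{'fov_y': 48.10969485478153, 'cx': 321.7537491916634, 'cy': 247.50538251379828, 'position': array([ 0.43728142, -0.05561175,  1.19307933]), 'orientation': array([-2.1842838 ,  2.12529197, -0.07846347])}
{'fov_y': 64.12706182900871, 'cx': 320.4563081814011, 'cy': 233.10958601973547, 'tool_from_camera': array([[-3.64744131e-04, -3.19788204e-01,  9.47488982e-01,
        -1.54623965e-01],
       [ 9.99999637e-01, -8.46328461e-04,  9.93131760e-05,
         6.68472395e-04],
       [ 7.70127710e-04,  9.47488675e-01,  3.19788397e-01,
        -8.22480457e-02],
       [ 0.00000000e+00,  0.00000000e+00,  0.00000000e+00,
         1.00000000e+00]])}
{'clock': 0.0, 'joint_pos': array([ 1.40211076e+00,  3.59402794e-01,  1.10300424e-02, -3.23780582e-04,
       -1.22407833e+00, -2.88097559e-01]), 'joint_velocities': array([-0.00083849,  0.0008357 , -0.0003926 ,  0.00215743,  0.00067536,
       -0.00027837]), 'effort': array([-1.54993319e-03, -5.83322453e+01,  2.93418860e+01,  6.93680048e+00,
       -5.90790718e-03,  1.06059818e-05]), 'eef_pos': array([0.29753216, 0.60532586, 0.21914561]), 'tcp_rot': array([-1.96801951,  0.45931083,  1.96843405]), 'ft_force': array([0.32501176, 0.56408079, 0.56550551]), 'moment': array([-0.01392369, -0.00233774,  0.02288117]), 'grip_width': 0.08527419045395257}
```

View pics/scene0.png

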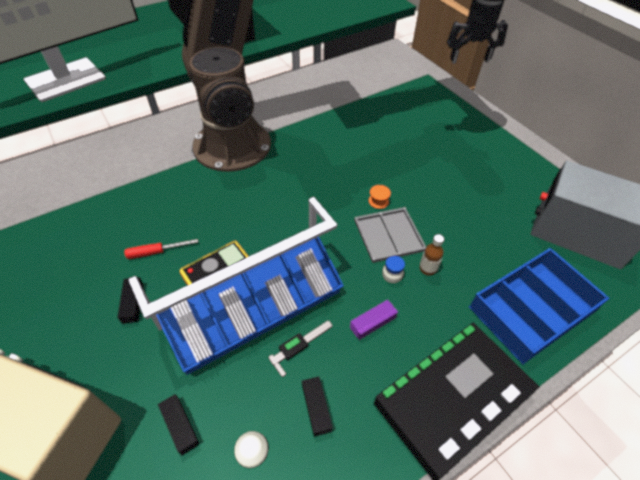

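View pics/top0.png

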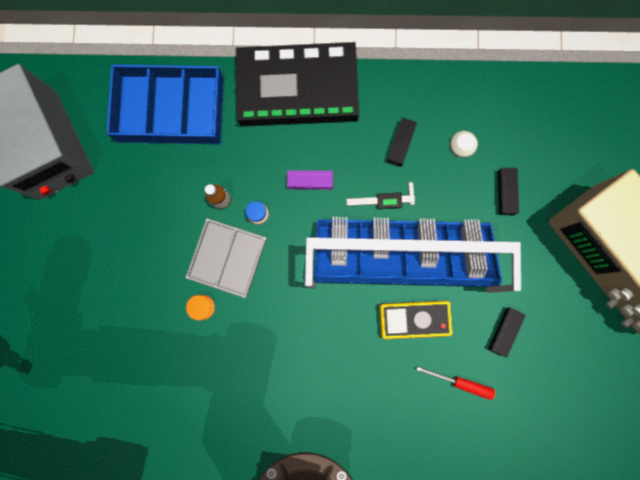

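View pics/wr0.png

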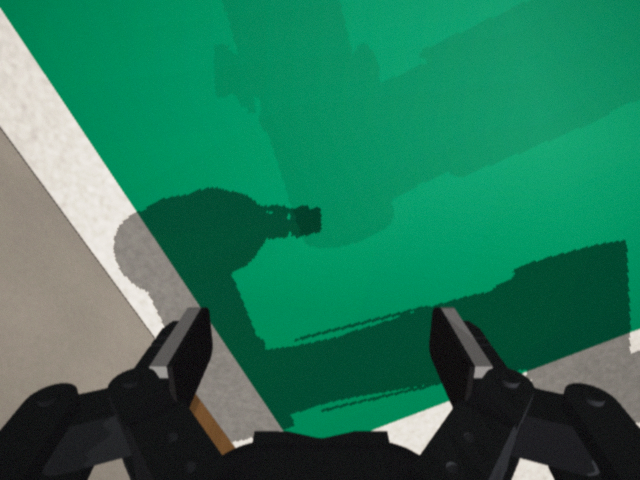

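```bash
python3 - <<'E'
import cv2,pickle
c,c2,c3,s=pickle.load(open('c0.pkl','rb'))
a=c2['color'][200:305,290:530,::-1]; cv2.imwrite('pics/t1.png',cv2.resize(a,None,fx=3.3,fy=3.3,interpolation=cv2.INTER_CUBIC))
a=c['color'][190:380,125:350,::-1]; cv2.imwrite('pics/s1.png',cv2.resize(a,None,fx=3,fy=3,interpolation=cv2.INTER_CUBIC))
a=c2['color'][170:330,170:290,::-1]; cv2.imwrite('pics/t2.png',cv2.resize(a,None,fx=3.5,fy=3.5,interpolation=cv2.INTER_CUBIC))
E
```

```text
(no output)
```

View pics/t1.png

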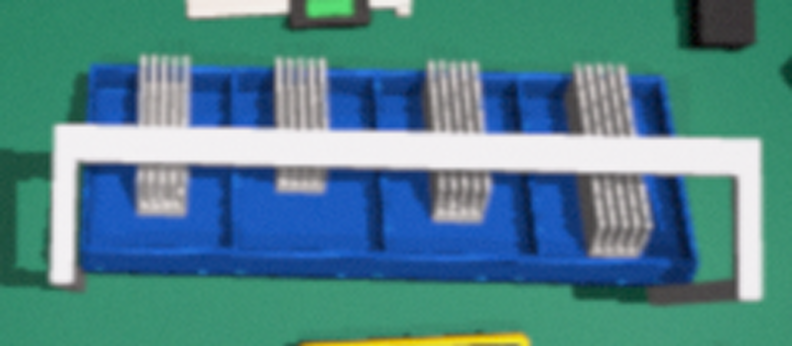

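View pics/s1.png

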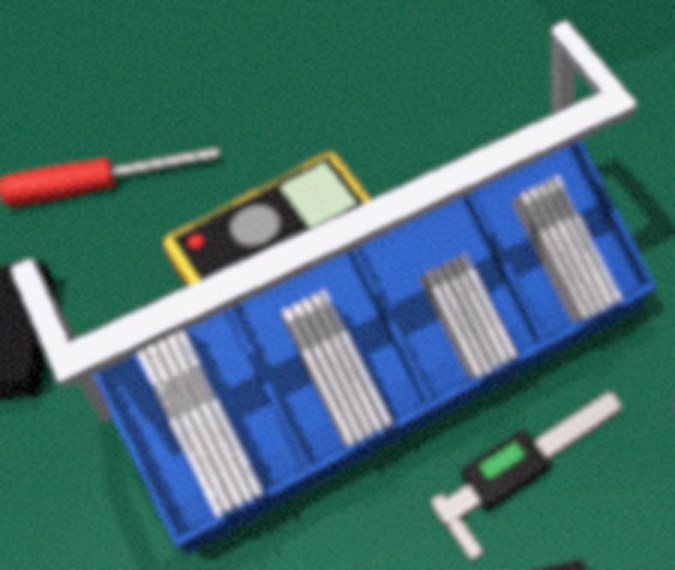

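View pics/t2.png

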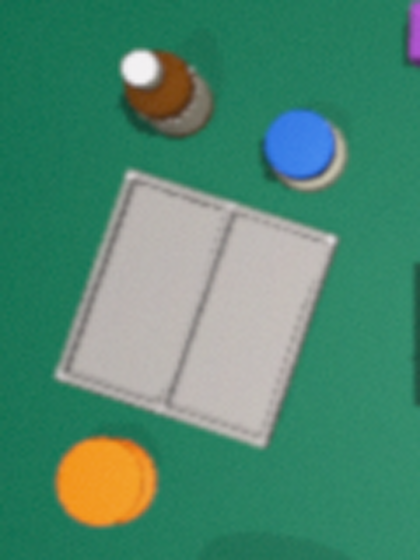

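```bash
cat > fit.py <<'E'
from h import *
import pickle
from scipy.optimize import least_squares
sc,tp,_,_=pickle.load(open('c0.pkl','rb'))
def proj(c,P):
    q=R.from_rotvec(c['orientation']).inv().apply(np.atleast_2d(P)-c['position']); f=240/np.tan(np.radians(c['fov_y']/2))
    return np.c_[f*q[:,0]/q[:,2]+c['cx'],f*q[:,1]/q[:,2]+c['cy']]
T=lambda x,y:np.array([290+x/3.3,200+y/3.3])-.35
S=lambda x,y:np.array([125+x/3,190+y/3])-.33
T2=lambda x,y:np.array([170+x/3.5,170+y/3.5])-.36
C,Sn=np.cos(np.pi/6),.5
slope=np.array([[C,0,Sn],[0,1,0],[-Sn,0,C]]).T  # columns: sink x (down slope), y, normal
slope=np.array([[C,0,Sn],[0,1,0],[-Sn,0,C]])
if __name__=='__main__':
    def Bin(p): return np.array([p[0],p[1],.03]),R.from_euler('z',p[2]).as_matrix()
    def sp(p,yc,d,yw,pts):
        o,B=Bin(p); M=B@slope; Rz=R.from_euler('z',yw).as_matrix()
        return o+(np.array([0,yc+d,0])+ (np.array(pts)@Rz.T))@M.T
    sinks=[(.138,[(-.1,-.015,.036),(-.1,.015,.036),(0,.015,.036),(0,-.015,.036)],[S(515,198),S(560,178),S(621,302),S(580,320)],
      [(0,.015,.036),(0,-.015,.036),(-.1,.015,0),(-.1,-.015,0)],[T(140,57),T(188,57),T(138,214),T(185,215)]),
     (-.046,[(-.1,-.015,.036),(-.1,.015,.036),(0,.015,.036),(0,-.015,.036)],[S(283,310),S(327,293),S(391,425),S(347,446)],
      [(0,.015,.036),(0,-.015,.036),(-.1,.015,0),(-.1,-.015,0)],[T(428,63),T(479,63),T(436,219),T(484,219)])]
    lp=lambda p:(Bin(p)[0]*[1,1,0]+np.array([[p[3],s*.199,p[4]] for s in(1,-1)])@Bin(p)[1].T)
    def res(p):
        e=[]
        for k,(yc,a,b,c,d) in enumerate(sinks):
            e+=[proj(sc,sp(p,yc,p[5+2*k],p[6+2*k],a))-b, proj(tp,sp(p,yc,p[5+2*k],p[6+2*k],c))-d]
        o,B=Bin(p)
        lip=np.array([[.010,.186,.0173],[.010,-.186,.0173]])@B.T+o
        e.append(proj(tp,lip)-[T(91,66),T(662,77)])
        # bar: outer far(+x) top corners
        e.append(proj(tp,lp(p))-[T(53,125),T(762,140)])
        e.append(proj(sc,lp(p))-[S(635,98),S(66,370)])
        return np.concatenate(e).ravel()
    s=least_squares(res,[.55,-.2,0,-.05,.25,0,0,0,0],loss='soft_l1')
    print(s.x.round(4)); print(res(s.x).reshape(-1,2).round(1).tolist())
    q=lambda v:np.array([[.07,.07,.014],[.07,-.07,.014],[-.07,-.07,.014],[-.07,.07,.014]])@R.from_euler('z',v[2]).as_matrix().T+[v[0],v[1],0]
    t=least_squares(lambda v:(proj(tp,q(v))-[T2(130,170),T2(335,238),T2(265,445),T2(57,377)]).ravel(),[.45,.1,-.3])
    print('tray',t.x.round(4),t.fun.round(1))
    pickle.dump((s.x,t.x),open('fit.pkl','wb'))
    for k,yc in enumerate((.138,-.046)): print(sp(s.x,yc,s.x[5+2*k],s.x[6+2*k],[(0,0,0),(-.05,0,.018),(-.05,0,.036),(0,0,.036)]).round(4).tolist())
    print('bar',lp(s.x).round(4))
E
python3 fit.py
```

```text
[ 0.6032 -0.1926  0.0046 -0.0454  0.1943 -0.0025  0.0008 -0.0034 -0.002 ]
[[2.2, -0.9], [-0.8, -0.1], [-0.2, -0.2], [1.7, 0.2], [0.7, -0.8], [0.2, -0.5], [0.1, 0.1], [0.3, 0.1], [-0.1, 0.7], [-1.0, -0.3], [-0.5, 0.2], [0.7, 0.5], [0.7, -0.9], [-0.6, -0.6], [-0.7, 0.5], [-0.7, 0.9], [-1.0, 0.9], [0.1, 1.0], [-0.2, 0.2], [-0.3, 0.1], [0.4, -0.3], [-3.1, 1.0]]
tray [ 0.5304  0.1925 -0.2885] [-0.2 -0.3  0.5 -0.5 -0.   0.6 -0.3  0.2]
[[0.6026, -0.0572, 0.03], [0.5683, -0.0574, 0.0706], [0.5773, -0.0573, 0.0862], [0.6206, -0.0571, 0.0612]]
[[0.6034, -0.2421, 0.03], [0.5691, -0.2421, 0.0706], [0.5781, -0.2421, 0.0862], [0.6214, -0.242, 0.0612]]
bar [[ 0.5569  0.0062  0.1943]
 [ 0.5587 -0.3918  0.1943]]
```

```bash
cat >> h.py <<'E'
def need(p,M,s=None):
    s=s or r.sense(); A=R.from_rotvec(s['tcp_rot']).as_matrix()
    print('pos',s['eef_pos'].round(4),'t',s['clock'],'q',s['joint_pos'].round(2),'w',round(s['grip_width'],4),'F',s['ft_force'].round(1))
    print('mm',(A.T@(np.array(p)-s['eef_pos'])*1e3).round(1),'deg',np.degrees(R.from_matrix(A.T@M).as_rotvec()).round(2))
def tool(yaw,tilt): # x down tilted toward -x by tilt, y=-world y, rotated by yaw
    return R.from_euler('z',yaw).as_matrix()@np.array([[-np.sin(tilt),0,-np.cos(tilt)],[0,-1,0],[-np.cos(tilt),0,np.sin(tilt)]]).T
def gr(k,h,s=.05):
    o=np.array([[.6026,-.0572,.03],[.6034,-.2421,.03]][k]); return o+np.array([-C*s+.5*h,0,.5*s+C*h])
C=np.cos(np.pi/6)
E
python3 - <<'E'
from h import *
s=r.sense(); print(R.from_rotvec(s['tcp_rot']).as_matrix().round(3))
for k in(0,1): print(gr(k,.036),gr(k,.16)); need(gr(k,.16),tool(.0046,np.pi/6))
E
```

```text
[[-0.    -0.441 -0.897]
 [-0.001 -0.897  0.441]
 [-1.     0.001 -0.   ]]
[ 0.57729873 -0.0572      0.08617691] [ 0.63929873 -0.0572      0.19356406]
pos [0.2976 0.6054 0.2194] t 0.15 q [ 1.4   0.36  0.01 -0.   -1.22 -0.29] w 0.0853 F [ 0.5 -0.4 -0.6]
mm [  26.5  443.9 -599. ] deg [-25.85 -29.45   6.85]
[ 0.57809873 -0.2421      0.08617691] [ 0.64009873 -0.2421      0.19356406]
pos [0.2976 0.6054 0.2194] t 0.15 q [ 1.4   0.36  0.01 -0.   -1.22 -0.29] w 0.0853 F [ 0.5 -0.4 -0.6]
mm [  26.7  609.5 -681.3] deg [-25.85 -29.45   6.85]
```

```bash
cat >> h.py <<'E'
def plan(p,M,n,hand):
    s=r.sense(); A=R.from_rotvec(s['tcp_rot']).as_matrix(); p0=s['eef_pos']; need(p,M,s)
    w=R.from_matrix(A.T@M).as_rotvec()/n; d=(np.array(p)-p0)/n
    print('per row: deg',np.degrees(np.linalg.norm(w)).round(1),'mm',(np.linalg.norm(d)*1e3).round(1))
    for i in range(n):
        Ai=A@R.from_rotvec(w*i).as_matrix(); print({'dr':np.degrees(w).round(1).tolist(),'translation':(Ai.T@d*1e3).round(0).tolist(),'hand':hand})
E
python3 - <<'E'
from h import *
plan([.60,.10,.32],tool(.0046,0.2),10,60)
E
```

```text
pos [0.2976 0.6054 0.2194] t 0.15 q [ 1.4   0.36  0.01 -0.   -1.22 -0.29] w 0.0853 F [ 0.5 -0.4 -0.6]
mm [-100.1  320.3 -494.4] deg [-26.36 -11.25   2.57]
per row: deg 2.9 mm 59.8
{'dr': [-2.6, -1.1, 0.3], 'translation': [-10.0, 32.0, -49.0], 'hand': 60}
{'dr': [-2.6, -1.1, 0.3], 'translation': [-11.0, 34.0, -48.0], 'hand': 60}
{'dr': [-2.6, -1.1, 0.3], 'translation': [-12.0, 37.0, -46.0], 'hand': 60}
{'dr': [-2.6, -1.1, 0.3], 'translation': [-12.0, 39.0, -44.0], 'hand': 60}
{'dr': [-2.6, -1.1, 0.3], 'translation': [-13.0, 41.0, -42.0], 'hand': 60}
{'dr': [-2.6, -1.1, 0.3], 'translation': [-14.0, 43.0, -40.0], 'hand': 60}
{'dr': [-2.6, -1.1, 0.3], 'translation': [-14.0, 44.0, -37.0], 'hand': 60}
{'dr': [-2.6, -1.1, 0.3], 'translation': [-15.0, 46.0, -35.0], 'hand': 60}
{'dr': [-2.6, -1.1, 0.3], 'translation': [-15.0, 48.0, -33.0], 'hand': 60}
{'dr': [-2.6, -1.1, 0.3], 'translation': [-15.0, 49.0, -30.0], 'hand': 60}
```

Candidates (top image pixels): silver sinks at (340,240) 100 mm, (381,238) short, (428,242) 100 mm and (475,248) long. Black look-alikes are at (401,142), (508,190) and (507,332), and a purple one is at (310,180). I choose the silver ones at 340 and 428. The crop confirms this: their upper ends reach the same depth, between the short and the long one.

Request:
carry_out(
  moves=[
    {"dr":[-2.6,-1.1,0.3],"translation":[-10,32,-49],"hand":60},
    {"dr":[-2.6,-1.1,0.3],"translation":[-11,34,-48],"hand":60},
    {"dr":[-2.6,-1.1,0.3],"translation":[-12,37,-46],"hand":60},
    {"dr":[-2.6,-1.1,0.3],"translation":[-12,39,-44],"hand":60},
    {"dr":[-2.6,-1.1,0.3],"translation":[-13,41,-42],"hand":60},
  ],
  force=40,
)

```text
clock: 0.78
eef_pos: [0.4501, 0.3479, 0.2686]
tcp_rot: [-1.999, 0.239, 2.22]
ft_force: [0.6, 0.5, 0.0]
grip_width: 0.0599
```

Request:
carry_out(
  moves=[
    {"dr":[-2.6,-1.1,0.3],"translation":[-14,43,-40],"hand":60},
    {"dr":[-2.6,-1.1,0.3],"translation":[-14,44,-37],"hand":60},
    {"dr":[-2.6,-1.1,0.3],"translation":[-15,46,-35],"hand":60},
    {"dr":[-2.6,-1.1,0.3],"translation":[-15,48,-33],"hand":60},
    {"dr":[-2.6,-1.1,0.3],"translation":[-15,49,-30],"hand":60},
  ],
)

```text
clock: 1.4
eef_pos: [0.6087, 0.0889, 0.3223]
tcp_rot: [1.966, 0.01, -2.42]
ft_force: [1.5, 0.4, -0.5]
grip_width: 0.0601
```

```bash
python3 - <<'E'
from h import *
plan(gr(0,.19),tool(.0046,np.pi/6),5,46)
E
```

```text
pos [0.6087 0.0889 0.3223] t 1.4 q [ 0.42  0.35  0.24 -0.07 -1.65  1.18] w 0.0601 F [ 1.5  0.4 -0.5]
mm [ 93.4 146.1 -62.8] deg [  0.74 -18.2   -0.91]
per row: deg 3.6 mm 36.9
{'dr': [0.1, -3.6, -0.2], 'translation': [19.0, 29.0, -13.0], 'hand': 46}
{'dr': [0.1, -3.6, -0.2], 'translation': [18.0, 29.0, -14.0], 'hand': 46}
{'dr': [0.1, -3.6, -0.2], 'translation': [17.0, 29.0, -15.0], 'hand': 46}
{'dr': [0.1, -3.6, -0.2], 'translation': [16.0, 29.0, -16.0], 'hand': 46}
{'dr': [0.1, -3.6, -0.2], 'translation': [15.0, 29.0, -17.0], 'hand': 46}
```

Request:
carry_out(
  moves=[
    {"dr":[0.1,-3.6,-0.2],"translation":[19,29,-13],"hand":46},
    {"dr":[0.1,-3.6,-0.2],"translation":[18,29,-14],"hand":46},
    {"dr":[0.1,-3.6,-0.2],"translation":[17,29,-15],"hand":46},
    {"dr":[0.1,-3.6,-0.2],"translation":[16,29,-16],"hand":46},
    {"dr":[0.1,-3.6,-0.2],"translation":[15,29,-17],"hand":46},
  ],
)

```text
clock: 2.02
eef_pos: [0.6574, -0.0626, 0.2167]
tcp_rot: [1.568, 0.012, -2.72]
ft_force: [1.1, 0.9, -0.8]
grip_width: 0.0459
```

Request:
carry_out(
  moves=[
    {"dr":[0,0,0],"translation":[0,0,0],"hand":46},
  ],
)

```text
clock: 2.15
eef_pos: [0.6566, -0.0647, 0.2112]
tcp_rot: [-1.556, -0.009, 2.728]
ft_force: [0.3, 1.1, -1.2]
grip_width: 0.0461
```

```bash
python3 - <<'E'
from h import *
plan(gr(0,.19),tool(.0046,np.pi/6),1,46)
s,c=snap('wrist','w1.png'); snap('scene','s2.png')
E
```

```text
pos [ 0.6566 -0.0647  0.2112] t 2.15 q [ 0.15  0.69  0.47 -0.08 -1.87  1.42] w 0.0461 F [ 0.3  1.1 -1.2]
mm [-6.  -7.6  6.2] deg [0.03 0.61 0.33]
per row: deg 0.7 mm 11.5
{'dr': [0.0, 0.6, 0.3], 'translation': [-6.0, -8.0, 6.0], 'hand': 46}
```

View pics/w1.png

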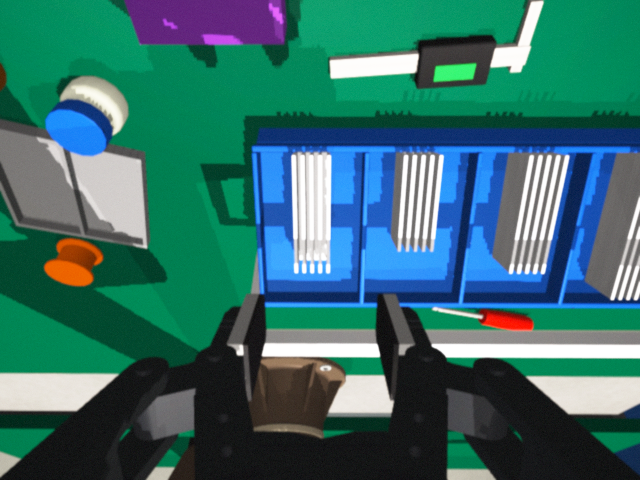

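View pics/s2.png

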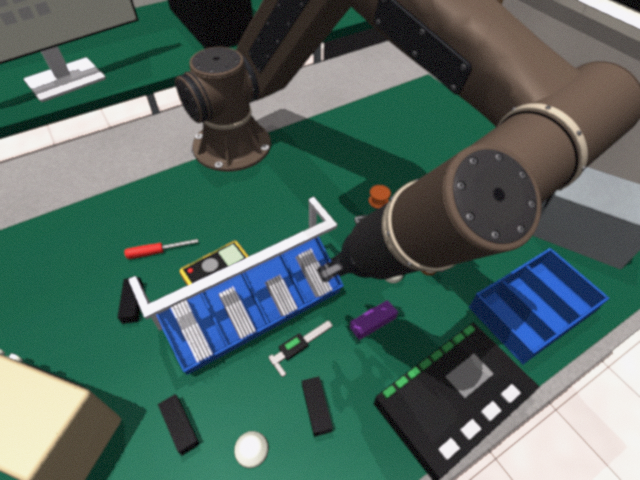

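```bash
python3 - <<'E'
from h import *
s,c=snap('wrist','w2.png')
A=R.from_rotvec(s['tcp_rot']).as_matrix();X=c['tool_from_camera'];f=240/np.tan(np.radians(c['fov_y']/2))
def pj(P):
    q=(A.T@(P-s['eef_pos']));q=X[:3,:3].T@(q-X[:3,3]);return [round(f*q[0]/q[2]+c['cx'],1),round(f*q[1]/q[2]+c['cy'],1)]
for k in(0,1):
    for a,y in((0,.015),(0,-.015),(.1,.015),(.1,-.015)): print(k,a,y,pj(gr(k,.036,a)+[0,y,0]))
im=cv2.resize(c['color'][130:290,270:590,::-1],None,fx=2.5,fy=2.5,interpolation=cv2.INTER_CUBIC); cv2.imwrite('pics/w2c.png',im)
E
```

```text
0 0 0.015 [np.float64(294.2), np.float64(151.7)]
0 0 -0.015 [np.float64(332.3), np.float64(152.0)]
0 0.1 0.015 [np.float64(296.1), np.float64(268.2)]
0 0.1 -0.015 [np.float64(330.5), np.float64(268.4)]
1 0 0.015 [np.float64(529.6), np.float64(152.4)]
1 0 -0.015 [np.float64(567.8), np.float64(152.6)]
1 0.1 0.015 [np.float64(508.7), np.float64(269.0)]
1 0.1 -0.015 [np.float64(543.2), np.float64(269.2)]
```

View pics/w2c.png

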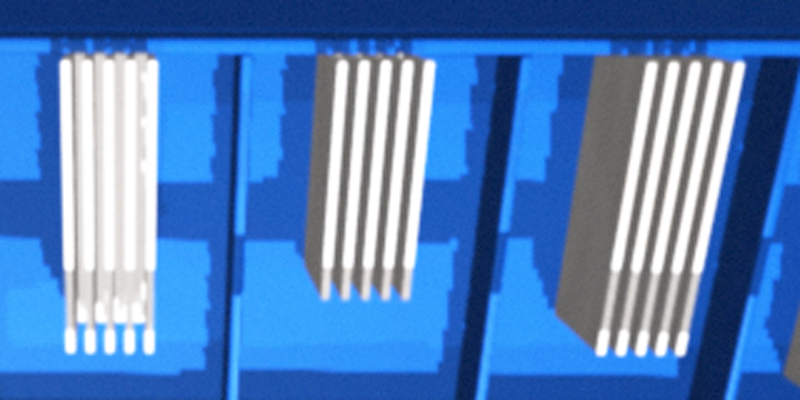

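Request:
carry_out(
  moves=[
    {"dr":[0,0.6,0.3],"translation":[10,-8,6],"hand":46},
    {"dr":[0,0,0],"translation":[15,0,0],"hand":46},
    {"dr":[0,0,0],"translation":[0,0,0],"hand":46},
  ],
)

```text
clock: 2.68
eef_pos: [0.6405, -0.0512, 0.2037]
tcp_rot: [1.594, 0.012, -2.695]
ft_force: [0.1, -0.4, -0.0]
grip_width: 0.0461
```

```bash
python3 - <<'E'
from h import *
plan(gr(0,.036),tool(.0046,np.pi/6),5,46)
E
```

```text
pos [ 0.6405 -0.0512  0.2037] t 2.675 q [ 0.17  0.65  0.38 -0.08 -1.8   1.41] w 0.0461 F [ 0.1 -0.4 -0. ]
mm [133.5   5.4  -1.1] deg [ 0.44 -1.21 -0.15]
per row: deg 0.3 mm 26.7
{'dr': [0.1, -0.2, -0.0], 'translation': [27.0, 1.0, -0.0], 'hand': 46}
{'dr': [0.1, -0.2, -0.0], 'translation': [27.0, 1.0, -0.0], 'hand': 46}
{'dr': [0.1, -0.2, -0.0], 'translation': [27.0, 1.0, -0.0], 'hand': 46}
{'dr': [0.1, -0.2, -0.0], 'translation': [27.0, 1.0, -1.0], 'hand': 46}
{'dr': [0.1, -0.2, -0.0], 'translation': [27.0, 1.0, -1.0], 'hand': 46}
```

Request:
carry_out(
  moves=[
    {"dr":[0.4,-1,-0.1],"translation":[25,4,-1],"hand":46},
    {"dr":[0,0,0],"translation":[20,0,0],"hand":46},
    {"dr":[0,0,0],"translation":[15,0,0],"hand":46},
    {"dr":[0,0,0],"translation":[0,0,0],"hand":46},
    {"dr":[0,0,0],"translation":[0,0,0],"hand":46},
  ],
)

```text
clock: 3.3
eef_pos: [0.6151, -0.053, 0.158]
tcp_rot: [1.591, 0.008, -2.699]
ft_force: [0.4, 0.3, 0.8]
grip_width: 0.046
```

```bash
python3 - <<'E'
from h import *
plan(gr(0,.036),tool(.0046,np.pi/6),1,46)
E
```

```text
pos [ 0.6151 -0.053   0.158 ] t 3.3 q [ 0.18  0.63  0.25 -0.08 -1.68  1.42] w 0.046 F [0.4 0.3 0.8]
mm [81.1  3.8 -1.7] deg [ 0.28 -1.04 -0.17]
per row: deg 1.1 mm 81.2
{'dr': [0.3, -1.0, -0.2], 'translation': [81.0, 4.0, -2.0], 'hand': 46}
```

Request:
carry_out(
  moves=[
    {"dr":[0.6,-2,-0.3],"translation":[25,7,-3],"hand":46},
    {"dr":[0,0,0],"translation":[25,1,0],"hand":46},
    {"dr":[0,0,0],"translation":[0,0,0],"hand":46},
  ],
)

```text
clock: 3.68
eef_pos: [0.5935, -0.0616, 0.1127]
tcp_rot: [-1.548, 0.003, 2.732]
ft_force: [-0.7, 0.6, -0.1]
grip_width: 0.0458
```

```bash
python3 - <<'E'
from h import *
plan(gr(0,.036),tool(.0046,np.pi/6),1,46)
snap('wrist','w3.png')
E
```

```text
pos [ 0.5935 -0.0616  0.1127] t 3.675 q [ 0.17  0.66  0.17 -0.09 -1.62  1.42] w 0.0458 F [-0.7  0.6 -0.1]
mm [31.1 -4.4  0.3] deg [-0.36  0.94  0.16]
per row: deg 1.0 mm 31.4
{'dr': [-0.4, 0.9, 0.2], 'translation': [31.0, -4.0, 0.0], 'hand': 46}
```

View pics/w3.png

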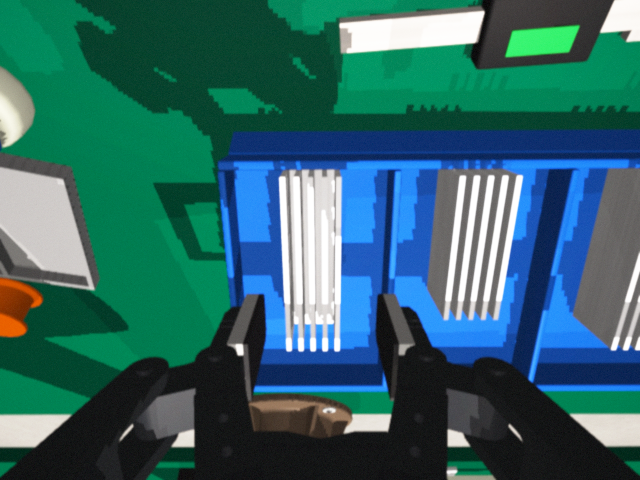

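Request:
carry_out(
  moves=[
    {"dr":[-0.4,0.9,0.2],"translation":[0,-4.5,0],"hand":46},
    {"dr":[0,0,0],"translation":[0,0,0],"hand":46},
    {"dr":[0,0,0],"translation":[0,0,0],"hand":46},
  ],
)

```text
clock: 4.1
eef_pos: [0.5964, -0.0568, 0.1154]
tcp_rot: [1.575, 0.005, -2.711]
ft_force: [0.1, -0.5, -0.6]
grip_width: 0.0461
```

```bash
python3 - <<'E'
from h import *
plan(gr(0,.036),tool(.0046,np.pi/6),1,46)
E
```

```text
pos [ 0.5964 -0.0568  0.1154] t 4.1 q [ 0.17  0.65  0.16 -0.08 -1.6   1.42] w 0.0461 F [ 0.1 -0.5 -0.6]
mm [34.9  0.3  2.1] deg [ 0.1  -0.31 -0.1 ]
per row: deg 0.3 mm 34.9
{'dr': [0.1, -0.3, -0.1], 'translation': [35.0, 0.0, 2.0], 'hand': 46}
```

Request:
carry_out(
  moves=[
    {"dr":[0,0,0],"translation":[20,0,1],"hand":46},
    {"dr":[0,0,0],"translation":[15,0,1],"hand":46},
    {"dr":[0,0,0],"translation":[0,0,0],"hand":46},
    {"dr":[0,0,0],"translation":[0,0,0],"hand":46},
  ],
)

```text
clock: 4.6
eef_pos: [0.5782, -0.0569, 0.0867]
tcp_rot: [1.579, 0.005, -2.708]
ft_force: [0.1, 0.7, -0.2]
grip_width: 0.046
```

```bash
python3 - <<'E'
from h import *
plan(gr(0,.036),tool(.0046,np.pi/6),1,46)
snap('wrist','w4.png')
E
```

```text
pos [ 0.5782 -0.0569  0.0867] t 4.6 q [ 0.18  0.64  0.09 -0.08 -1.52  1.42] w 0.046 F [ 0.1  0.7 -0.2]
mm [0.9 0.3 0.6] deg [ 0.13 -0.48 -0.13]
per row: deg 0.5 mm 1.1
{'dr': [0.1, -0.5, -0.1], 'translation': [1.0, 0.0, 1.0], 'hand': 46}
```

View pics/w4.png

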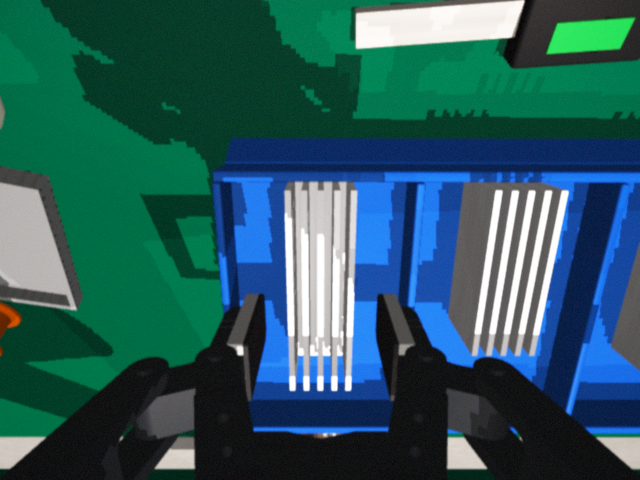

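Centred over the sink: the sink spans px 287–356 and the fingers sit at 250 and 390. Next I close.

Request:
carry_out(
  moves=[
    {"dr":[0,-0.4,0],"translation":[1,0,0.5],"hand":24},
    {"dr":[0,0,0],"translation":[0,0,0],"hand":24},
    {"dr":[0,0,0],"translation":[0,0,0],"hand":24},
    {"dr":[0,0,0],"translation":[0,0,0],"hand":24},
  ],
  force=50,
)

```text
clock: 5.15
eef_pos: [0.5781, -0.0569, 0.0866]
tcp_rot: [1.57, 0.005, -2.713]
ft_force: [-0.4, -0.0, -0.4]
grip_width: 0.024
```

Request:
carry_out(
  moves=[
    {"dr":[0,0,0],"translation":[-15,0,0],"hand":24},
    {"dr":[0,0,0],"translation":[-20,0,0],"hand":24},
    {"dr":[0,0,0],"translation":[-20,0,0],"hand":24},
    {"dr":[0,0,0],"translation":[0,0,0],"hand":24},
  ],
)

```text
clock: 5.65
eef_pos: [0.608, -0.0569, 0.1383]
tcp_rot: [1.573, 0.004, -2.711]
ft_force: [0.2, 0.4, -0.2]
grip_width: 0.0238
```

```bash
python3 - <<'E'
from h import *
plan(gr(0,.2),tool(.0046,np.pi/6),4,24)
snap('wrist','w5.png')
E
```

```text
pos [ 0.608  -0.0569  0.1383] t 5.65 q [ 0.17  0.65  0.22 -0.08 -1.66  1.42] w 0.0238 F [ 0.2  0.4 -0.2]
mm [-1.035e+02  8.000e-01  1.000e-01] deg [ 0.13 -0.24 -0.16]
per row: deg 0.1 mm 25.9
{'dr': [0.0, -0.1, -0.0], 'translation': [-26.0, 0.0, 0.0], 'hand': 24}
{'dr': [0.0, -0.1, -0.0], 'translation': [-26.0, 0.0, 0.0], 'hand': 24}
{'dr': [0.0, -0.1, -0.0], 'translation': [-26.0, 0.0, 0.0], 'hand': 24}
{'dr': [0.0, -0.1, -0.0], 'translation': [-26.0, 0.0, 0.0], 'hand': 24}
```

View pics/w5.png

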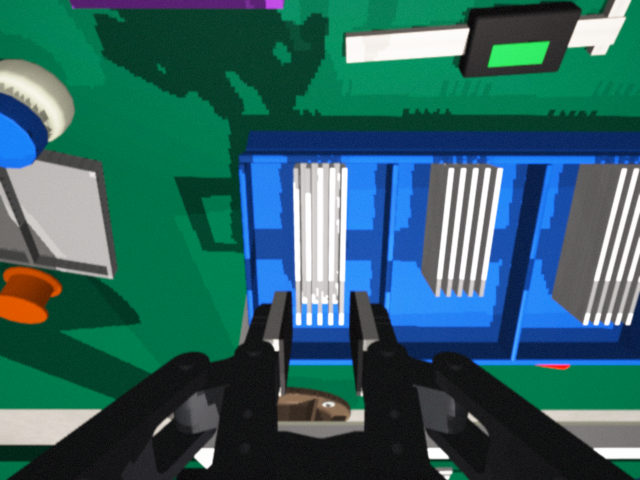

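The grip closed on air: width 24 mm and the sink still in place. Scaled by the known opening, the fingers in the picture end about 17 mm behind the TCP, not 22 mm ahead of it as stated. I'll reopen and go deeper step by step, watching the force.

Request:
carry_out(
  moves=[
    {"dr":[0,0,0],"translation":[0,0,0],"hand":46},
    {"dr":[0,0,0],"translation":[25,0,0],"hand":46},
    {"dr":[0,0,0],"translation":[25,0,0],"hand":46},
    {"dr":[0,0,0],"translation":[10,0,0],"hand":46},
    {"dr":[0,0,0],"translation":[0,0,0],"hand":46},
  ],
  force=40,
)

```text
clock: 6.32
eef_pos: [0.5745, -0.0572, 0.0825]
tcp_rot: [1.566, 0.004, -2.715]
ft_force: [-0.2, 0.9, 0.0]
grip_width: 0.046
```

```bash
python3 - <<'E'
from h import *
plan(gr(0,.02),tool(.0046,np.pi/6),1,46)
snap('scene','s6.png'); snap('top','t6.png')
a=cv2.imread('pics/s6.png')[180:360,230:430]; cv2.imwrite('pics/s6c.png',cv2.resize(a,None,fx=3.3,fy=3.3))
E
```

```text
pos [ 0.5745 -0.0572  0.0825] t 6.325 q [ 0.18  0.65  0.08 -0.08 -1.52  1.43] w 0.046 F [-0.2  0.9  0. ]
mm [11.4 -0.1 -0.6] deg [ 0.11  0.04 -0.15]
per row: deg 0.2 mm 11.4
{'dr': [0.1, 0.0, -0.2], 'translation': [11.0, -0.0, -1.0], 'hand': 46}
```

View pics/s6c.png

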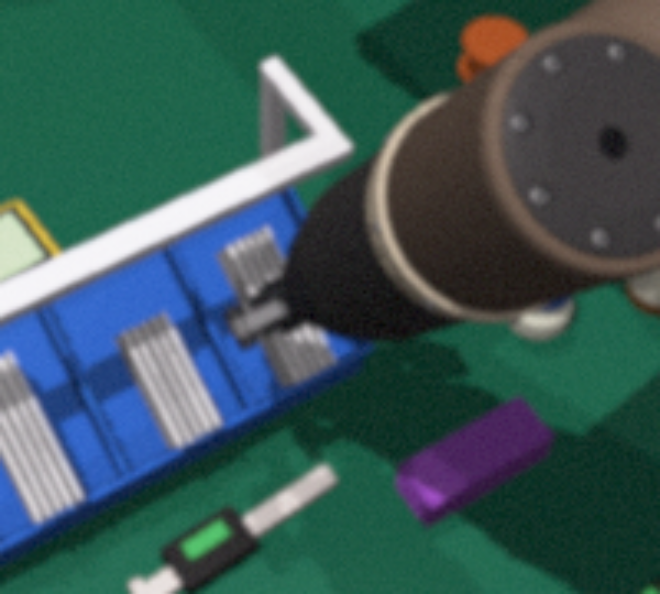

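```bash
python3 - <<'E'
from fit import *
s=r.sense();A=R.from_rotvec(s['tcp_rot']).as_matrix()
for x in(.022,0,-.017):
  for y in (.023,.037):
    for z in(-.011,.011):
      px=proj(sc,A@[x,y,z]+s['eef_pos'])[0]; print(x,y,z,((px-[230,180])*3.3).round(0))
E
```

```text
0.022 0.023 -0.011 [249. 340.]
0.022 0.023 0.011 [234. 310.]
0.022 0.037 -0.011 [230. 350.]
0.022 0.037 0.011 [215. 320.]
0 0.023 -0.011 [257. 336.]
0 0.023 0.011 [242. 306.]
0 0.037 -0.011 [239. 346.]
0 0.037 0.011 [223. 316.]
-0.017 0.023 -0.011 [264. 333.]
-0.017 0.023 0.011 [248. 303.]
-0.017 0.037 -0.011 [245. 343.]
-0.017 0.037 0.011 [229. 312.]
```

Request:
carry_out(
  moves=[
    {"dr":[0,0,0],"translation":[6,0,-0.5],"hand":46},
    {"dr":[0,0,0],"translation":[6,0,0],"hand":46},
    {"dr":[0,0,0],"translation":[0,0,0],"hand":46},
  ],
)

```text
clock: 6.8
eef_pos: [0.5707, -0.0572, 0.0728]
tcp_rot: [1.572, 0.005, -2.712]
ft_force: [-0.5, 0.4, 0.7]
grip_width: 0.0459
```

```bash
python3 - <<'E'
from h import *
plan(gr(0,-.002),tool(.0046,np.pi/6),1,46)
snap('wrist','w7.png')
E
```

```text
pos [ 0.5707 -0.0572  0.0728] t 6.8 q [ 0.18  0.65  0.06 -0.08 -1.49  1.43] w 0.0459 F [-0.5  0.4  0.7]
mm [23.2 -0.1  1.1] deg [ 0.13 -0.2  -0.14]
per row: deg 0.3 mm 23.2
{'dr': [0.1, -0.2, -0.1], 'translation': [23.0, -0.0, 1.0], 'hand': 46}
```

View pics/w7.png

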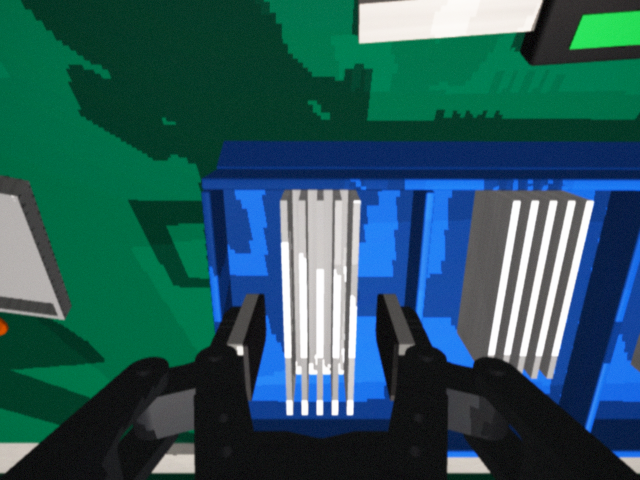

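Request:
carry_out(
  moves=[
    {"dr":[0,0,0],"translation":[9,0,0.5],"hand":46},
    {"dr":[0,0,0],"translation":[8,0,0.5],"hand":46},
    {"dr":[0,0,0],"translation":[0,0,0],"hand":46},
  ],
)

```text
clock: 7.22
eef_pos: [0.5609, -0.0573, 0.0578]
tcp_rot: [1.572, 0.005, -2.711]
ft_force: [-0.5, 0.4, 0.3]
grip_width: 0.0458
```

```bash
python3 - <<'E'
from h import *
plan(gr(0,-.002),tool(.0046,np.pi/6),1,46)
snap('wrist','w8.png')
E
```

```text
pos [ 0.5609 -0.0573  0.0578] t 7.225 q [ 0.18  0.65  0.02 -0.09 -1.46  1.43] w 0.0458 F [-0.5  0.4  0.3]
mm [ 5.2 -0.1 -0. ] deg [ 0.13 -0.21 -0.14]
per row: deg 0.3 mm 5.2
{'dr': [0.1, -0.2, -0.1], 'translation': [5.0, -0.0, -0.0], 'hand': 46}
```

View pics/w8.png

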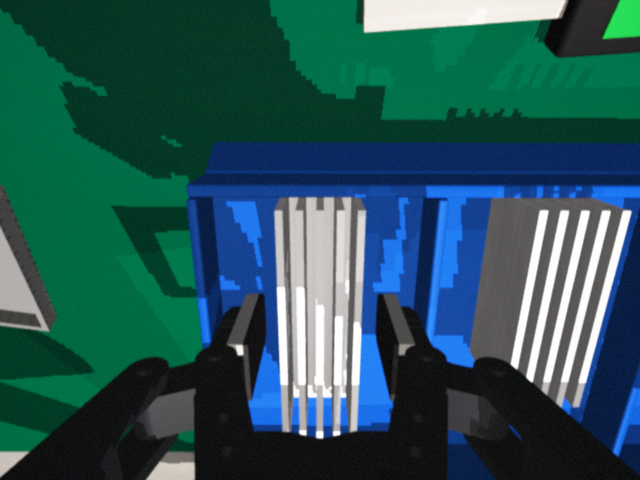

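Request:
carry_out(
  moves=[
    {"dr":[0,0,0],"translation":[4,0,0],"hand":46},
    {"dr":[0,0,0],"translation":[0,0,0],"hand":24},
    {"dr":[0,0,0],"translation":[0,0,0],"hand":24},
    {"dr":[0,0,0],"translation":[0,0,0],"hand":24},
  ],
  force=50,
)

```text
clock: 7.78
eef_pos: [0.5597, -0.0573, 0.0545]
tcp_rot: [1.574, 0.005, -2.71]
ft_force: [-0.1, -0.0, -1.0]
grip_width: 0.0293
```

```bash
python3 - <<'E'
from h import *
plan(gr(0,-.002),tool(.0046,np.pi/6),1,46)
snap('wrist','w9.png')
E
```

```text
pos [ 0.5597 -0.0573  0.0545] t 7.775 q [ 0.18  0.65  0.01 -0.09 -1.45  1.43] w 0.0293 F [-0.1 -0.  -1. ]
mm [ 1.8 -0.1  0.6] deg [ 0.14 -0.29 -0.15]
per row: deg 0.4 mm 1.9
{'dr': [0.1, -0.3, -0.2], 'translation': [2.0, -0.0, 1.0], 'hand': 46}
```

View pics/w9.png

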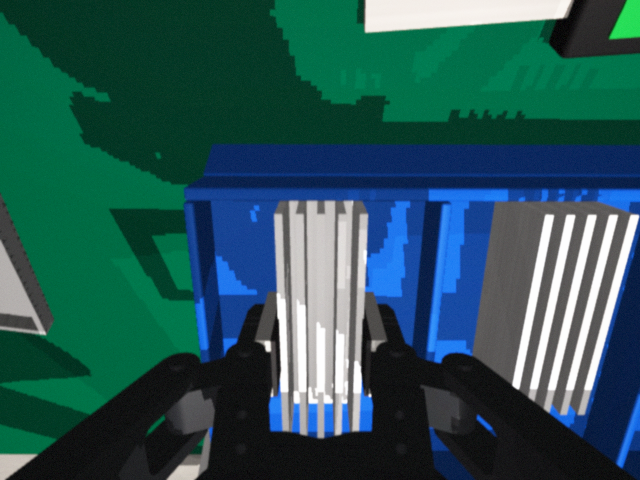

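Request:
carry_out(
  moves=[
    {"dr":[0,0,0],"translation":[-8,0,0],"hand":22},
    {"dr":[0,0,0],"translation":[-15,0,0],"hand":22},
    {"dr":[0,0,0],"translation":[-20,0,0],"hand":22},
    {"dr":[0,0,0],"translation":[-15,0,0],"hand":22},
    {"dr":[0,0,0],"translation":[0,0,0],"hand":22},
  ],
  force=60,
)

```text
clock: 8.45
eef_pos: [0.5912, -0.0571, 0.1091]
tcp_rot: [1.577, 0.005, -2.709]
ft_force: [-0.3, 0.0, -0.5]
grip_width: 0.0289
```

```bash
python3 - <<'E'
from h import *
plan(gr(0,.18),tool(.0046,np.pi/6),4,46)
snap('wrist','w10.png')
E
```

```text
pos [ 0.5912 -0.0571  0.1091] t 8.45 q [ 0.18  0.64  0.14 -0.08 -1.58  1.42] w 0.0289 F [-0.3  0.  -0.5]
mm [-117.2    0.6   -0.2] deg [ 0.14 -0.41 -0.16]
per row: deg 0.1 mm 29.3
{'dr': [0.0, -0.1, -0.0], 'translation': [-29.0, 0.0, -0.0], 'hand': 46}
{'dr': [0.0, -0.1, -0.0], 'translation': [-29.0, 0.0, -0.0], 'hand': 46}
{'dr': [0.0, -0.1, -0.0], 'translation': [-29.0, 0.0, 0.0], 'hand': 46}
{'dr': [0.0, -0.1, -0.0], 'translation': [-29.0, 0.0, 0.0], 'hand': 46}
```

View pics/w10.png

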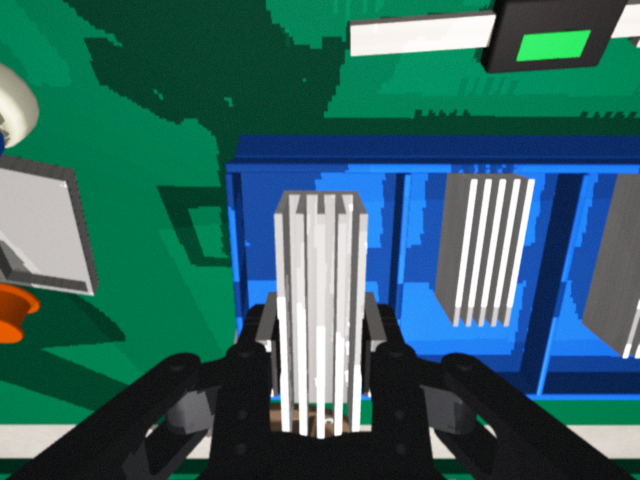

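Request:
carry_out(
  moves=[
    {"dr":[0,0,0],"translation":[-30,0,0],"hand":22},
    {"dr":[0,0,0],"translation":[-35,0,0],"hand":22},
    {"dr":[0,0,0],"translation":[-35,0,0],"hand":22},
    {"dr":[0,0,0],"translation":[-35,0,0],"hand":22},
  ],
)

```text
clock: 9.0
eef_pos: [0.655, -0.0561, 0.224]
tcp_rot: [1.56, 0.005, -2.719]
ft_force: [1.1, -0.2, -1.9]
grip_width: 0.0287
```

```bash
python3 - <<'E'
from h import *
plan([.555,.20,.26],tool(-.2885,0),10,22)
E
```

```text
pos [ 0.655  -0.0561  0.224 ] t 9.0 q [ 0.16  0.68  0.47 -0.08 -1.89  1.41] w 0.0287 F [ 1.1 -0.2 -1.9]
mm [  18.3 -256.8  102.9] deg [16.54 30.08 -4.51]
per row: deg 3.5 mm 27.7
{'dr': [1.7, 3.0, -0.5], 'translation': [2.0, -26.0, 10.0], 'hand': 22}
{'dr': [1.7, 3.0, -0.5], 'translation': [1.0, -25.0, 11.0], 'hand': 22}
{'dr': [1.7, 3.0, -0.5], 'translation': [1.0, -25.0, 12.0], 'hand': 22}
{'dr': [1.7, 3.0, -0.5], 'translation': [1.0, -25.0, 13.0], 'hand': 22}
{'dr': [1.7, 3.0, -0.5], 'translation': [0.0, -24.0, 13.0], 'hand': 22}
{'dr': [1.7, 3.0, -0.5], 'translation': [-0.0, -24.0, 14.0], 'hand': 22}
{'dr': [1.7, 3.0, -0.5], 'translation': [-1.0, -23.0, 15.0], 'hand': 22}
{'dr': [1.7, 3.0, -0.5], 'translation': [-2.0, -23.0, 15.0], 'hand': 22}
{'dr': [1.7, 3.0, -0.5], 'translation': [-2.0, -23.0, 16.0], 'hand': 22}
{'dr': [1.7, 3.0, -0.5], 'translation': [-3.0, -22.0, 16.0], 'hand': 22}
```

Request:
carry_out(
  moves=[
    {"dr":[1.7,3.0,-0.5],"translation":[-8,-26,5],"hand":22},
    {"dr":[1.7,3.0,-0.5],"translation":[-8,-25,5],"hand":22},
    {"dr":[1.7,3.0,-0.5],"translation":[0,-25,12],"hand":22},
    {"dr":[1.7,3.0,-0.5],"translation":[0,-25,13],"hand":22},
    {"dr":[1.7,3.0,-0.5],"translation":[0,-24,13],"hand":22},
  ],
)

```text
clock: 9.62
eef_pos: [0.6248, 0.0738, 0.2508]
tcp_rot: [-1.836, 0.165, 2.404]
ft_force: [-0.1, 1.1, -1.1]
grip_width: 0.0288
```

Request:
carry_out(
  moves=[
    {"dr":[1.7,3.0,-0.5],"translation":[0,-24,14],"hand":22},
    {"dr":[1.7,3.0,-0.5],"translation":[0,-23,15],"hand":22},
    {"dr":[1.7,3.0,-0.5],"translation":[0,-23,15],"hand":22},
    {"dr":[1.7,3.0,-0.5],"translation":[0,-20,10],"hand":22},
    {"dr":[0,0,0],"translation":[0,0,0],"hand":22},
  ],
)

```text
clock: 10.25
eef_pos: [0.5851, 0.1765, 0.2577]
tcp_rot: [-2.015, 0.287, 2.123]
ft_force: [0.3, -0.6, -0.5]
grip_width: 0.029
```

```bash
python3 - <<'E'
from h import *
plan([.540,.225,.14],tool(-.2885,0),5,22)
snap('wrist','w11.png')
E
```

```text
pos [0.5851 0.1765 0.2577] t 10.25 q [ 0.59  0.26 -0.02 -0.04 -1.32  0.71] w 0.029 F [ 0.3 -0.6 -0.5]
mm [120.3 -34.5  50.6] deg [ 0.52  2.96 -0.19]
per row: deg 0.6 mm 27.0
{'dr': [0.1, 0.6, -0.0], 'translation': [24.0, -7.0, 10.0], 'hand': 22}
{'dr': [0.1, 0.6, -0.0], 'translation': [24.0, -7.0, 10.0], 'hand': 22}
{'dr': [0.1, 0.6, -0.0], 'translation': [24.0, -7.0, 11.0], 'hand': 22}
{'dr': [0.1, 0.6, -0.0], 'translation': [24.0, -7.0, 11.0], 'hand': 22}
{'dr': [0.1, 0.6, -0.0], 'translation': [24.0, -7.0, 11.0], 'hand': 22}
```

View pics/w11.png

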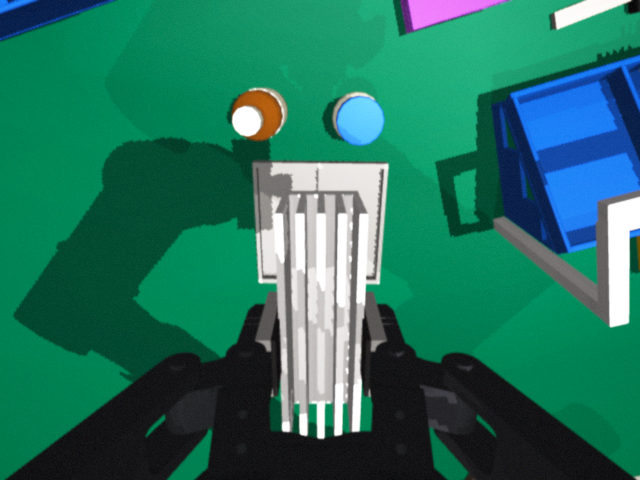

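Request:
carry_out(
  moves=[
    {"dr":[0.1,1,0],"translation":[10,-14,20],"hand":22},
    {"dr":[0.1,1,0],"translation":[20,-10,15],"hand":22},
    {"dr":[0.1,0.8,0],"translation":[25,-8,12],"hand":22},
    {"dr":[0,0,0],"translation":[20,0,0],"hand":22},
    {"dr":[0,0,0],"translation":[0,0,0],"hand":22},
  ],
)

```text
clock: 10.92
eef_pos: [0.5466, 0.2167, 0.1793]
tcp_rot: [-2.06, 0.309, 2.08]
ft_force: [0.0, 0.3, -0.9]
grip_width: 0.0293
```

```bash
python3 - <<'E'
from h import *
plan([.540,.225,.06],tool(-.2885,0),4,22)
s,c=snap('wrist','w12.png')
A=R.from_rotvec(s['tcp_rot']).as_matrix();X=c['tool_from_camera'];f=240/np.tan(np.radians(c['fov_y']/2))
def pj(P):
    q=(A.T@(P-s['eef_pos']));q=X[:3,:3].T@(q-X[:3,3]);return np.round([f*q[0]/q[2]+c['cx'],f*q[1]/q[2]+c['cy']],1)
for a,b in((.07,.07),(.07,-.07),(.07,0),(.0,.07),(0,-.07)): print(a,b,pj(np.array([.5304,.1925,.014])+R.from_euler('z',-.2885).apply([a,b,0])))
E
```

```text
pos [0.5466 0.2167 0.1793] t 10.925 q [ 0.71  0.25 -0.23 -0.   -1.1   0.58] w 0.0293 F [ 0.   0.3 -0.9]
mm [119.3  -7.2   7.7] deg [ 0.04  0.47 -0.54]
per row: deg 0.2 mm 29.9
{'dr': [0.0, 0.1, -0.1], 'translation': [30.0, -2.0, 2.0], 'hand': 22}
{'dr': [0.0, 0.1, -0.1], 'translation': [30.0, -2.0, 2.0], 'hand': 22}
{'dr': [0.0, 0.1, -0.1], 'translation': [30.0, -2.0, 2.0], 'hand': 22}
{'dr': [0.0, 0.1, -0.1], 'translation': [30.0, -2.0, 2.0], 'hand': 22}
0.07 0.07 [265.2 129.3]
0.07 -0.07 [438.6 129.1]
0.07 0 [352.1 129.2]
0.0 0.07 [269.  212.9]
0 -0.07 [430.5 212.5]
```

View pics/w12.png

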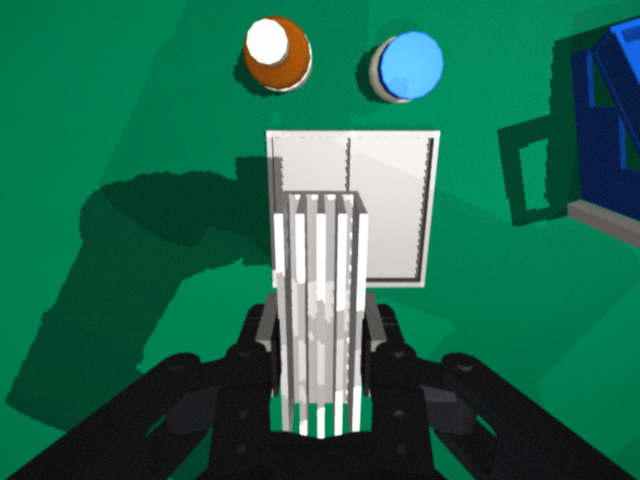

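Request:
carry_out(
  moves=[
    {"dr":[0,0.4,-0.4],"translation":[15,-10,10],"hand":22},
    {"dr":[0,0,0],"translation":[25,-2,2],"hand":22},
    {"dr":[0,0,0],"translation":[30,0,0],"hand":22},
    {"dr":[0,0,0],"translation":[15,0,0],"hand":22},
    {"dr":[0,0,0],"translation":[0,0,0],"hand":22},
  ],
)

```text
clock: 11.6
eef_pos: [0.5443, 0.2317, 0.0985]
tcp_rot: [-2.069, 0.299, 2.059]
ft_force: [0.5, -0.2, -0.9]
grip_width: 0.0288
```

```bash
python3 - <<'E'
from h import *
plan([.540,.225,.03],tool(-.2885,0),4,22)
snap('wrist','w13.png')
E
```

```text
pos [0.5443 0.2317 0.0985] t 11.6 q [ 0.73  0.33 -0.34  0.   -0.9   0.54] w 0.0288 F [ 0.5 -0.2 -0.9]
mm [68.4  7.9  2.5] deg [-0.13 -0.27  0.2 ]
per row: deg 0.1 mm 17.2
{'dr': [-0.0, -0.1, 0.1], 'translation': [17.0, 2.0, 1.0], 'hand': 22}
{'dr': [-0.0, -0.1, 0.1], 'translation': [17.0, 2.0, 1.0], 'hand': 22}
{'dr': [-0.0, -0.1, 0.1], 'translation': [17.0, 2.0, 1.0], 'hand': 22}
{'dr': [-0.0, -0.1, 0.1], 'translation': [17.0, 2.0, 1.0], 'hand': 22}
```

View pics/w13.png

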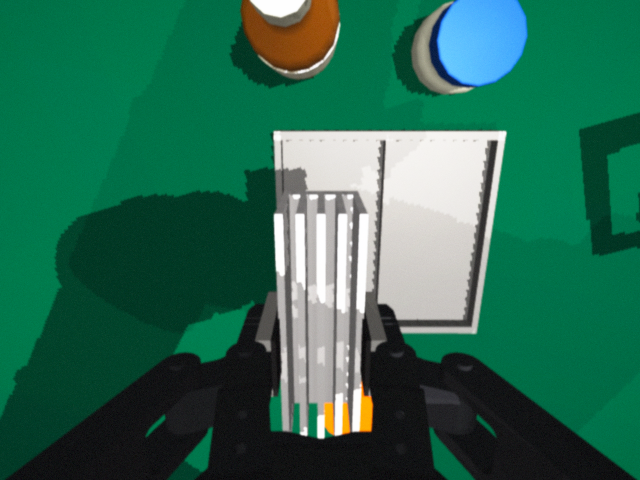

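Request:
carry_out(
  moves=[
    {"dr":[0,0,0],"translation":[10,7,2],"hand":22},
    {"dr":[0,0,0],"translation":[15,0,0],"hand":22},
    {"dr":[0,0,0],"translation":[15,0,0],"hand":22},
    {"dr":[0,0,0],"translation":[10,0,0],"hand":22},
    {"dr":[0,0,0],"translation":[0,0,0],"hand":22},
  ],
)

```text
clock: 12.28
eef_pos: [0.5419, 0.226, 0.0477]
tcp_rot: [-2.071, 0.296, 2.055]
ft_force: [-0.6, -0.2, -1.2]
grip_width: 0.0288
```

```bash
python3 - <<'E'
from h import *
plan([.540,.225,.006],tool(-.2885,0),3,22)
E
```

```text
pos [0.5419 0.226  0.0477] t 12.275 q [ 0.73  0.38 -0.4   0.   -0.78  0.55] w 0.0288 F [-0.6 -0.2 -1.2]
mm [41.7  1.8  1.9] deg [-0.12 -0.41  0.38]
per row: deg 0.2 mm 13.9
{'dr': [-0.0, -0.1, 0.1], 'translation': [14.0, 1.0, 1.0], 'hand': 22}
{'dr': [-0.0, -0.1, 0.1], 'translation': [14.0, 1.0, 1.0], 'hand': 22}
{'dr': [-0.0, -0.1, 0.1], 'translation': [14.0, 1.0, 1.0], 'hand': 22}
```

Request:
carry_out(
  moves=[
    {"dr":[0,-0.4,0.3],"translation":[12,2,2],"hand":22},
    {"dr":[0,0,0],"translation":[10,0,0],"hand":22},
    {"dr":[0,0,0],"translation":[8,0,0],"hand":22},
    {"dr":[0,0,0],"translation":[0,0,0],"hand":22},
  ],
)

```text
clock: 12.78
eef_pos: [0.5396, 0.225, 0.0156]
tcp_rot: [-2.065, 0.301, 2.065]
ft_force: [-0.1, 0.2, -1.2]
grip_width: 0.0291
```

```bash
python3 - <<'E'
from h import *
plan([.540,.225,.004],tool(-.2885,0),3,22)
snap('wrist','w14.png')
E
```

```text
pos [0.5396 0.225  0.0156] t 12.775 q [ 0.73  0.42 -0.43 -0.   -0.72  0.55] w 0.0291 F [-0.1  0.2 -1.2]
mm [11.6 -0.1 -0.3] deg [-0.1   0.01  0.06]
per row: deg 0.0 mm 3.9
{'dr': [-0.0, 0.0, 0.0], 'translation': [4.0, -0.0, -0.0], 'hand': 22}
{'dr': [-0.0, 0.0, 0.0], 'translation': [4.0, -0.0, -0.0], 'hand': 22}
{'dr': [-0.0, 0.0, 0.0], 'translation': [4.0, -0.0, -0.0], 'hand': 22}
```

View pics/w14.png

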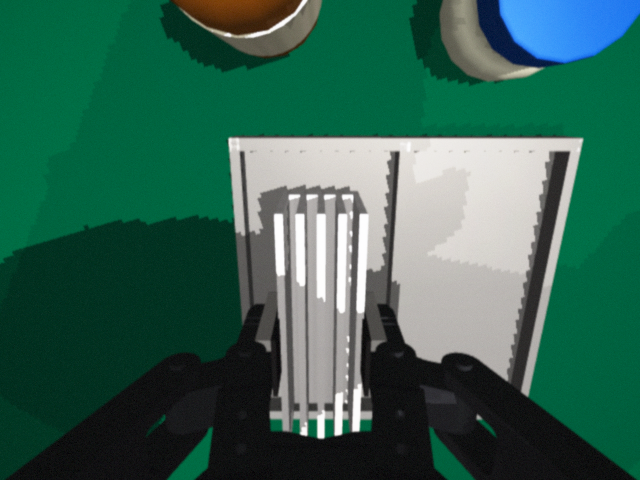

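Request:
carry_out(
  moves=[
    {"dr":[0,0,0],"translation":[5,0,0],"hand":22},
    {"dr":[0,0,0],"translation":[4,0,0],"hand":22},
    {"dr":[0,0,0],"translation":[0,0,0],"hand":22},
  ],
)

```text
clock: 13.2
eef_pos: [0.5404, 0.2255, 0.0071]
tcp_rot: [-2.066, 0.299, 2.063]
ft_force: [-0.2, -0.2, -0.6]
grip_width: 0.0285
```

Request:
carry_out(
  moves=[
    {"dr":[0,0,0],"translation":[3,0,0],"hand":22},
    {"dr":[0,0,0],"translation":[0,0,0],"hand":22},
  ],
)

```text
clock: 13.45
eef_pos: [0.5407, 0.2258, 0.0043]
tcp_rot: [-2.067, 0.298, 2.062]
ft_force: [0.3, -0.0, -0.8]
grip_width: 0.0286
```

Request:
carry_out(
  moves=[
    {"dr":[0,0,0],"translation":[2.5,0,0],"hand":22},
    {"dr":[0,0,0],"translation":[0,0,0],"hand":22},
  ],
)

```text
clock: 13.7
eef_pos: [0.5409, 0.2261, 0.0046]
tcp_rot: [-2.068, 0.297, 2.062]
ft_force: [0.3, -0.7, -0.9]
grip_width: 0.0288
```

```bash
python3 - <<'E'
from h import *
need([.540,.225,.004],tool(-.2885,0))
snap('scene','s15.png'); a=cv2.imread('pics/s15.png')[170:300,310:480]; cv2.imwrite('pics/s15c.png',cv2.resize(a,None,fx=4,fy=4))
E
```

```text
pos [0.5409 0.2261 0.0046] t 13.7 q [ 0.73  0.44 -0.44  0.   -0.69  0.55] w 0.0288 F [ 0.3 -0.7 -0.9]
mm [0.6 1.3 0.6] deg [-0.01 -0.16  0.22]
```

View pics/s15c.png

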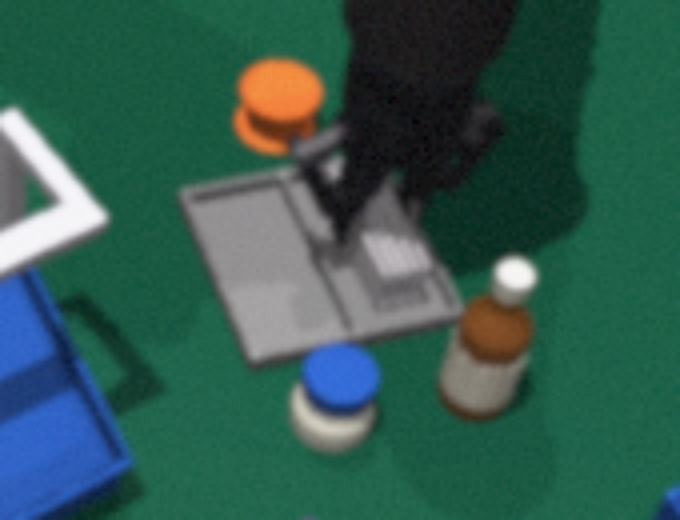

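Request:
carry_out(
  moves=[
    {"dr":[0,0,0],"translation":[4,0,0],"hand":22},
  ],
)

```text
clock: 13.88
eef_pos: [0.5412, 0.2263, 0.0038]
tcp_rot: [-2.07, 0.295, 2.062]
ft_force: [-23.8, -2.7, 63.2]
grip_width: 0.029
```

Request:
carry_out(
  moves=[
    {"dr":[0,0,0],"translation":[3,0,0],"hand":22},
    {"dr":[0,0,0],"translation":[0,0,0],"hand":22},
  ],
)

```text
clock: 14.12
eef_pos: [0.5413, 0.2265, 0.0047]
tcp_rot: [-2.072, 0.294, 2.06]
ft_force: [-0.5, 0.9, -1.3]
grip_width: 0.0287
```

Contact. The 63 N transient during the 4 mm row was on the held sink and relaxed afterwards. I'll release in small steps and go up.

Request:
carry_out(
  moves=[
    {"dr":[0,0,0],"translation":[0,0,0],"hand":34},
    {"dr":[0,0,0],"translation":[0,0,0],"hand":40},
    {"dr":[0,0,0],"translation":[0,0,0],"hand":42},
    {"dr":[0,0,0],"translation":[-15,0,0],"hand":42},
    {"dr":[0,0,0],"translation":[-20,0,0],"hand":42},
  ],
)

```text
clock: 14.75
eef_pos: [0.5403, 0.2254, 0.0386]
tcp_rot: [-2.07, 0.298, 2.064]
ft_force: [0.0, 0.4, -1.1]
grip_width: 0.0423
```

Request:
carry_out(
  moves=[
    {"dr":[0,0,0],"translation":[-30,0,0],"hand":46},
    {"dr":[0,0,0],"translation":[-30,0,0],"hand":46},
    {"dr":[0,0,0],"translation":[-30,0,0],"hand":46},
    {"dr":[0,0,0],"translation":[-30,0,0],"hand":46},
    {"dr":[0,0,0],"translation":[-30,0,0],"hand":46},
  ],
)

```text
clock: 15.38
eef_pos: [0.5395, 0.2248, 0.1974]
tcp_rot: [-2.071, 0.297, 2.063]
ft_force: [0.0, -0.2, -0.8]
grip_width: 0.0462
```

```bash
python3 - <<'E'
from h import *
snap('wrist','w16.png')
plan([.655,.10,.25],tool(-.14,.26),8,46)
E
```

```text
pos [0.5415 0.2257 0.2023] t 15.425 q [ 0.73  0.22 -0.23  0.   -1.12  0.55] w 0.0461 F [1.7 1.1 4.9]
mm [ -47.1   88.4 -144.7] deg [ -8.25 -15.38   1.39]
per row: deg 2.2 mm 22.0
{'dr': [-1.0, -1.9, 0.2], 'translation': [-6.0, 11.0, -18.0], 'hand': 46}
{'dr': [-1.0, -1.9, 0.2], 'translation': [-6.0, 11.0, -18.0], 'hand': 46}
{'dr': [-1.0, -1.9, 0.2], 'translation': [-7.0, 12.0, -17.0], 'hand': 46}
{'dr': [-1.0, -1.9, 0.2], 'translation': [-8.0, 12.0, -17.0], 'hand': 46}
{'dr': [-1.0, -1.9, 0.2], 'translation': [-8.0, 12.0, -16.0], 'hand': 46}
{'dr': [-1.0, -1.9, 0.2], 'translation': [-9.0, 13.0, -16.0], 'hand': 46}
{'dr': [-1.0, -1.9, 0.2], 'translation': [-9.0, 13.0, -15.0], 'hand': 46}
{'dr': [-1.0, -1.9, 0.2], 'translation': [-9.0, 13.0, -15.0], 'hand': 46}
```

View pics/w16.png

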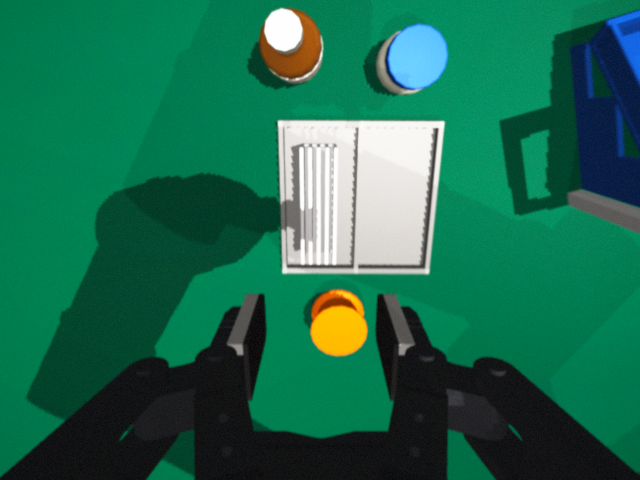

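```bash
python3 - <<'E'
from h import *
s,c=snap('wrist','w17.png')
A=R.from_rotvec(s['tcp_rot']).as_matrix();X=c['tool_from_camera'];f=240/np.tan(np.radians(c['fov_y']/2))
def pj(P):
    q=(A.T@(P-s['eef_pos']));q=X[:3,:3].T@(q-X[:3,3]);return np.round([f*q[0]/q[2]+c['cx'],f*q[1]/q[2]+c['cy']],1)
for a,b in((.05,.049),(.05,.019),(-.05,.049),(-.05,.019)): print(a,b,pj(np.array([.5304,.1925,.04])+R.from_euler('z',-.2885).apply([a,b,0])))
plan([.66,-.09,.28],tool(0.0046,.4),9,46)
E
```

```text
0.05 0.049 [303.7 148.8]
0.05 0.019 [340.6 148.9]
-0.05 0.049 [305.  262.6]
-0.05 0.019 [338.5 262.7]
pos [0.5414 0.2259 0.2004] t 15.475 q [ 0.73  0.22 -0.23  0.   -1.11  0.55] w 0.0461 F [-0.3  0.1  0.3]
mm [ -79.7  269.1 -203.4] deg [-16.36 -23.26   3.62]
per row: deg 3.2 mm 38.5
{'dr': [-1.8, -2.6, 0.4], 'translation': [-9.0, 30.0, -23.0], 'hand': 46}
{'dr': [-1.8, -2.6, 0.4], 'translation': [-10.0, 31.0, -21.0], 'hand': 46}
{'dr': [-1.8, -2.6, 0.4], 'translation': [-10.0, 31.0, -20.0], 'hand': 46}
{'dr': [-1.8, -2.6, 0.4], 'translation': [-11.0, 32.0, -18.0], 'hand': 46}
{'dr': [-1.8, -2.6, 0.4], 'translation': [-12.0, 33.0, -17.0], 'hand': 46}
{'dr': [-1.8, -2.6, 0.4], 'translation': [-12.0, 33.0, -15.0], 'hand': 46}
{'dr': [-1.8, -2.6, 0.4], 'translation': [-12.0, 34.0, -14.0], 'hand': 46}
{'dr': [-1.8, -2.6, 0.4], 'translation': [-13.0, 34.0, -12.0], 'hand': 46}
{'dr': [-1.8, -2.6, 0.4], 'translation': [-13.0, 35.0, -10.0], 'hand': 46}
```

Sink A sits within about 3 mm of the left lane's middle, at px 300–338 × 145–265 against the predicted 304–340 × 149–263. Next is sink B.

Request:
carry_out(
  moves=[
    {"dr":[-1.8,-2.6,0.4],"translation":[-12,30,-23],"hand":46},
    {"dr":[-1.8,-2.6,0.4],"translation":[-12,31,-21],"hand":46},
    {"dr":[-1.8,-2.6,0.4],"translation":[-12,31,-20],"hand":46},
    {"dr":[-1.8,-2.6,0.4],"translation":[-11,32,-18],"hand":46},
    {"dr":[-1.8,-2.6,0.4],"translation":[-12,33,-17],"hand":46},
  ],
)

```text
clock: 16.1
eef_pos: [0.6077, 0.0478, 0.2567]
tcp_rot: [-1.903, 0.119, 2.389]
ft_force: [0.6, -1.0, -0.2]
grip_width: 0.0459
```

Request:
carry_out(
  moves=[
    {"dr":[-1.8,-2.6,0.4],"translation":[-12,33,-15],"hand":46},
    {"dr":[-1.8,-2.6,0.4],"translation":[-12,34,-14],"hand":46},
    {"dr":[-1.8,-2.6,0.4],"translation":[-12,34,-12],"hand":46},
    {"dr":[-1.8,-2.6,0.4],"translation":[-12,35,-10],"hand":46},
    {"dr":[0,0,0],"translation":[0,0,0],"hand":46},
  ],
)

```text
clock: 16.73
eef_pos: [0.6627, -0.0997, 0.2896]
tcp_rot: [1.71, 0.021, -2.625]
ft_force: [-0.5, 0.1, -0.1]
grip_width: 0.0457
```

```bash
python3 - <<'E'
from h import *
plan(gr(1,.17),tool(0.0046,np.pi/6),5,46)
E
```

```text
pos [ 0.6627 -0.0997  0.2896] t 16.725 q [ 0.11  0.6   0.51 -0.05 -1.89  1.47] w 0.0457 F [-0.5  0.1 -0.1]
mm [ 87.1 142.6 -17. ] deg [ 0.68 -6.15  0.06]
per row: deg 1.2 mm 33.6
{'dr': [0.1, -1.2, 0.0], 'translation': [17.0, 29.0, -3.0], 'hand': 46}
{'dr': [0.1, -1.2, 0.0], 'translation': [17.0, 29.0, -4.0], 'hand': 46}
{'dr': [0.1, -1.2, 0.0], 'translation': [17.0, 29.0, -4.0], 'hand': 46}
{'dr': [0.1, -1.2, 0.0], 'translation': [17.0, 28.0, -5.0], 'hand': 46}
{'dr': [0.1, -1.2, 0.0], 'translation': [17.0, 28.0, -5.0], 'hand': 46}
```

Request:
carry_out(
  moves=[
    {"dr":[0.1,-1.2,0],"translation":[10,29,-3],"hand":46},
    {"dr":[0.1,-1.2,0],"translation":[12,29,-4],"hand":46},
    {"dr":[0.1,-1.2,0],"translation":[15,29,-4],"hand":46},
    {"dr":[0.1,-1.2,0],"translation":[15,28,-5],"hand":46},
    {"dr":[0.1,-1,0],"translation":[10,24,-4],"hand":46},
  ],
)

```text
clock: 17.35
eef_pos: [0.6543, -0.2426, 0.2227]
tcp_rot: [1.573, 0.011, -2.712]
ft_force: [-0.8, 1.1, 0.4]
grip_width: 0.0464
```

Request:
carry_out(
  moves=[
    {"dr":[0,0,0],"translation":[0,0,0],"hand":46},
    {"dr":[0,0,0],"translation":[0,0,0],"hand":46},
  ],
)

```text
clock: 17.6
eef_pos: [0.6534, -0.2455, 0.22]
tcp_rot: [1.568, 0.009, -2.718]
ft_force: [0.0, -0.6, 1.2]
grip_width: 0.0457
```

```bash
python3 - <<'E'
from h import *
plan(gr(1,.12),tool(0.0046,np.pi/6),3,46)
s,c=snap('wrist','w18.png')
A=R.from_rotvec(s['tcp_rot']).as_matrix();X=c['tool_from_camera'];f=240/np.tan(np.radians(c['fov_y']/2))
def pj(P):
    q=(A.T@(P-s['eef_pos']));q=X[:3,:3].T@(q-X[:3,3]);return np.round([f*q[0]/q[2]+c['cx'],f*q[1]/q[2]+c['cy']],1)
for a,y in((0,.015),(0,-.015),(.1,.015),(.1,-.015)): print(a,y,pj(gr(1,.036,a)+[0,y,0]))
E
```

```text
pos [ 0.6534 -0.2455  0.22  ] t 17.6 q [-0.06  0.74  0.53  0.03 -1.88  1.64] w 0.0457 F [ 0.  -0.6  1.2]
mm [69.5 -3.4 -1.8] deg [0.16 0.03 0.11]
per row: deg 0.1 mm 23.2
{'dr': [0.1, 0.0, 0.0], 'translation': [23.0, -1.0, -1.0], 'hand': 46}
{'dr': [0.1, 0.0, 0.0], 'translation': [23.0, -1.0, -1.0], 'hand': 46}
{'dr': [0.1, 0.0, 0.0], 'translation': [23.0, -1.0, -1.0], 'hand': 46}
0 0.015 [296.8 143.6]
0 -0.015 [334.9 143.8]
0.1 0.015 [298.4 261.1]
0.1 -0.015 [332.8 261.3]
```

View pics/w18.png

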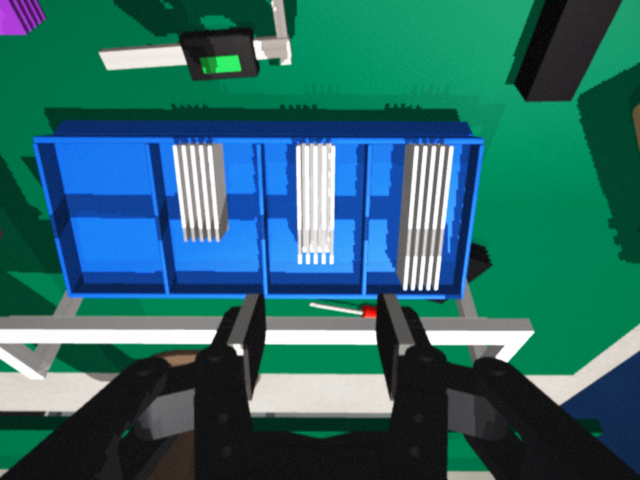

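Request:
carry_out(
  moves=[
    {"dr":[0.1,0,0],"translation":[25,-3,-1],"hand":46},
    {"dr":[0,0,0],"translation":[25,0,0],"hand":46},
    {"dr":[0,0,0],"translation":[25,0,0],"hand":46},
    {"dr":[0,0,0],"translation":[15,0,0],"hand":46},
    {"dr":[0,0,0],"translation":[0,0,0],"hand":46},
  ],
)

```text
clock: 18.27
eef_pos: [0.6108, -0.2391, 0.1434]
tcp_rot: [1.577, 0.01, -2.708]
ft_force: [-0.9, 0.4, -0.0]
grip_width: 0.0461
```

```bash
python3 - <<'E'
from h import *
plan(gr(1,.06),tool(0.0046,np.pi/6),1,46)
E
```

```text
pos [ 0.6108 -0.2391  0.1434] t 18.275 q [-0.06  0.7   0.28  0.03 -1.67  1.63] w 0.0461 F [-0.9  0.4 -0. ]
mm [42.   2.8  0. ] deg [ 0.32 -0.44 -0.1 ]
per row: deg 0.6 mm 42.0
{'dr': [0.3, -0.4, -0.1], 'translation': [42.0, 3.0, 0.0], 'hand': 46}
```

Request:
carry_out(
  moves=[
    {"dr":[0.3,-0.4,0],"translation":[20,3,0],"hand":46},
    {"dr":[0,0,0],"translation":[20,0,0],"hand":46},
    {"dr":[0,0,0],"translation":[0,0,0],"hand":46},
    {"dr":[0,0,0],"translation":[0,0,0],"hand":46},
  ],
)

```text
clock: 18.77
eef_pos: [0.5952, -0.2414, 0.1133]
tcp_rot: [1.578, 0.002, -2.705]
ft_force: [0.2, -0.3, 0.1]
grip_width: 0.046
```

```bash
python3 - <<'E'
from h import *
plan(gr(1,.0),tool(0.0046,np.pi/6),1,46)
E
```

```text
pos [ 0.5952 -0.2414  0.1133] t 18.775 q [-0.06  0.69  0.2   0.04 -1.59  1.63] w 0.046 F [ 0.2 -0.3  0.1]
mm [68.1  0.1  1.9] deg [ 0.14 -0.53 -0.32]
per row: deg 0.6 mm 68.1
{'dr': [0.1, -0.5, -0.3], 'translation': [68.0, 0.0, 2.0], 'hand': 46}
```

Request:
carry_out(
  moves=[
    {"dr":[0,-0.4,-0.2],"translation":[15,0.5,1.5],"hand":46},
    {"dr":[0,0,0],"translation":[15,0,0],"hand":46},
    {"dr":[0,0,0],"translation":[10,0,0],"hand":46},
    {"dr":[0,0,0],"translation":[0,0,0],"hand":46},
  ],
)

```text
clock: 19.27
eef_pos: [0.5734, -0.2421, 0.0778]
tcp_rot: [1.571, 0.005, -2.712]
ft_force: [0.5, -0.7, 0.1]
grip_width: 0.0462
```

```bash
python3 - <<'E'
from h import *
plan(gr(1,.0),tool(0.0046,np.pi/6),1,46)
snap('wrist','w19.png')
E
```

```text
pos [ 0.5734 -0.2421  0.0778] t 19.275 q [-0.06  0.7   0.12  0.04 -1.51  1.63] w 0.0462 F [ 0.5 -0.7  0.1]
mm [26.4 -0.1  0.2] deg [ 0.14 -0.17 -0.11]
per row: deg 0.2 mm 26.4
{'dr': [0.1, -0.2, -0.1], 'translation': [26.0, -0.0, 0.0], 'hand': 46}
```

View pics/w19.png

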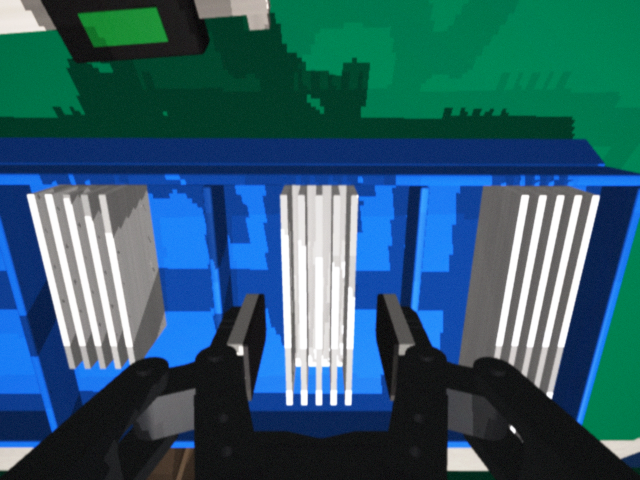

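Centred: the sink is at px 282–357 between fingers at 263 and 378. I'll go down the remaining 26 mm and close.

Request:
carry_out(
  moves=[
    {"dr":[0,0,0],"translation":[10,0,0],"hand":46},
    {"dr":[0,0,0],"translation":[10,0,0],"hand":46},
    {"dr":[0,0,0],"translation":[4,0,0],"hand":46},
    {"dr":[0,0,0],"translation":[0,0,0],"hand":46},
  ],
)

```text
clock: 19.82
eef_pos: [0.5614, -0.2424, 0.0562]
tcp_rot: [1.573, 0.005, -2.711]
ft_force: [-0.5, 0.4, -0.1]
grip_width: 0.0458
```

```bash
python3 - <<'E'
from h import *
plan(gr(1,.0),tool(0.0046,np.pi/6),1,46)
E
```

```text
pos [ 0.5614 -0.2424  0.0562] t 19.825 q [-0.06  0.7   0.07  0.04 -1.46  1.63] w 0.0458 F [-0.5  0.4 -0.1]
mm [ 1.7 -0.3  0.6] deg [ 0.14 -0.25 -0.15]
per row: deg 0.3 mm 1.8
{'dr': [0.1, -0.2, -0.1], 'translation': [2.0, -0.0, 1.0], 'hand': 46}
```

Request:
carry_out(
  moves=[
    {"dr":[0,0,0],"translation":[1,0,0.5],"hand":40},
    {"dr":[0,0,0],"translation":[0,0,0],"hand":24},
    {"dr":[0,0,0],"translation":[0,0,0],"hand":24},
    {"dr":[0,0,0],"translation":[0,0,0],"hand":24},
  ],
  force=60,
)

```text
clock: 20.32
eef_pos: [0.5612, -0.2425, 0.0561]
tcp_rot: [1.575, 0.005, -2.709]
ft_force: [-0.9, -0.2, -0.9]
grip_width: 0.0288
```

Request:
carry_out(
  moves=[
    {"dr":[0,0,0],"translation":[-8,0,0],"hand":22},
    {"dr":[0,0,0],"translation":[-15,0,0],"hand":22},
    {"dr":[0,0,0],"translation":[-20,0,0],"hand":22},
    {"dr":[0,0,0],"translation":[-15,0,0],"hand":22},
    {"dr":[0,0,0],"translation":[0,0,0],"hand":22},
  ],
)

```text
clock: 20.95
eef_pos: [0.5929, -0.2423, 0.1106]
tcp_rot: [1.578, 0.004, -2.707]
ft_force: [0.6, -0.3, -2.3]
grip_width: 0.0286
```

```bash
python3 - <<'E'
from h import *
plan(gr(1,.18),tool(0.0046,np.pi/6),4,46)
snap('wrist','w20.png')
E
```

```text
pos [ 0.5929 -0.2423  0.1106] t 20.95 q [-0.06  0.7   0.2   0.04 -1.59  1.63] w 0.0286 F [ 0.6 -0.3 -2.3]
mm [-115.5    0.4   -0.4] deg [ 0.15 -0.46 -0.2 ]
per row: deg 0.1 mm 28.9
{'dr': [0.0, -0.1, -0.0], 'translation': [-29.0, 0.0, -0.0], 'hand': 46}
{'dr': [0.0, -0.1, -0.0], 'translation': [-29.0, 0.0, -0.0], 'hand': 46}
{'dr': [0.0, -0.1, -0.0], 'translation': [-29.0, 0.0, 0.0], 'hand': 46}
{'dr': [0.0, -0.1, -0.0], 'translation': [-29.0, 0.0, 0.0], 'hand': 46}
```

View pics/w20.png

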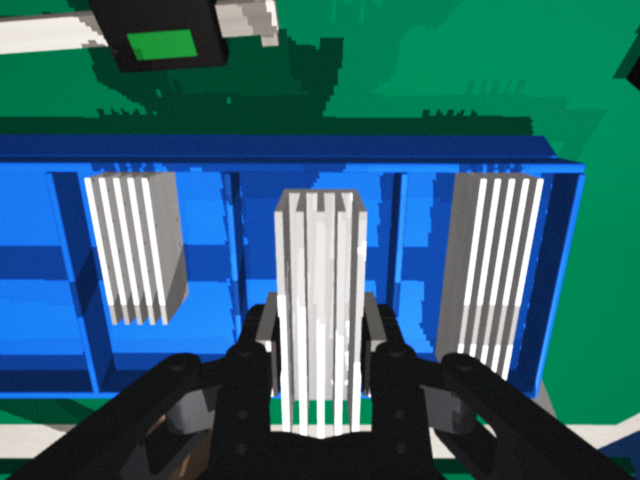

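Sink B is held and clear of the floor. I'll withdraw it along the same line.

Request:
carry_out(
  moves=[
    {"dr":[0,0,0],"translation":[-30,0,0],"hand":22},
    {"dr":[0,0,0],"translation":[-35,0,0],"hand":22},
    {"dr":[0,0,0],"translation":[-35,0,0],"hand":22},
    {"dr":[0,0,0],"translation":[-35,0,0],"hand":22},
  ],
)

```text
clock: 21.5
eef_pos: [0.6566, -0.2407, 0.2252]
tcp_rot: [1.563, 0.008, -2.719]
ft_force: [0.5, -0.1, -1.4]
grip_width: 0.0288
```

```bash
python3 - <<'E'
from h import *
plan([.65,-.04,.265],tool(0,.3),6,22)
E
```

```text
pos [ 0.6566 -0.2407  0.2252] t 21.5 q [-0.06  0.74  0.54  0.03 -1.9   1.64] w 0.0288 F [ 0.5 -0.1 -1.4]
mm [ -31.4 -200.9   24.4] deg [ 0.41 13.04 -0.06]
per row: deg 2.2 mm 34.1
{'dr': [0.1, 2.2, -0.0], 'translation': [-5.0, -33.0, 4.0], 'hand': 22}
{'dr': [0.1, 2.2, -0.0], 'translation': [-5.0, -33.0, 4.0], 'hand': 22}
{'dr': [0.1, 2.2, -0.0], 'translation': [-6.0, -33.0, 4.0], 'hand': 22}
{'dr': [0.1, 2.2, -0.0], 'translation': [-6.0, -33.0, 4.0], 'hand': 22}
{'dr': [0.1, 2.2, -0.0], 'translation': [-6.0, -33.0, 3.0], 'hand': 22}
{'dr': [0.1, 2.2, -0.0], 'translation': [-6.0, -33.0, 3.0], 'hand': 22}
```

Request:
carry_out(
  moves=[
    {"dr":[0.1,2,0],"translation":[-12,-20,3],"hand":22},
    {"dr":[0.1,2.2,0],"translation":[-12,-33,3],"hand":22},
    {"dr":[0.1,2.2,0],"translation":[-8,-33,3],"hand":22},
    {"dr":[0.1,2.2,0],"translation":[-6,-33,3],"hand":22},
    {"dr":[0.1,2.2,0],"translation":[-6,-33,3],"hand":22},
  ],
)

```text
clock: 22.12
eef_pos: [0.6607, -0.0833, 0.2675]
tcp_rot: [-1.815, 0.004, 2.558]
ft_force: [0.7, 1.2, -0.5]
grip_width: 0.0286
```

```bash
python3 - <<'E'
from h import *
plan([.545,.14,.25],tool(-.2885,0),9,22)
E
```

```text
pos [ 0.6607 -0.0833  0.2675] t 22.125 q [ 0.14  0.55  0.39 -0.05 -1.75  1.43] w 0.0286 F [ 0.7  1.2 -0.5]
mm [  55.3 -222.7  104.4] deg [16.08 19.17 -2.68]
per row: deg 2.8 mm 28.0
{'dr': [1.8, 2.1, -0.3], 'translation': [6.0, -25.0, 12.0], 'hand': 22}
{'dr': [1.8, 2.1, -0.3], 'translation': [6.0, -24.0, 13.0], 'hand': 22}
{'dr': [1.8, 2.1, -0.3], 'translation': [5.0, -24.0, 14.0], 'hand': 22}
{'dr': [1.8, 2.1, -0.3], 'translation': [5.0, -23.0, 14.0], 'hand': 22}
{'dr': [1.8, 2.1, -0.3], 'translation': [5.0, -23.0, 15.0], 'hand': 22}
{'dr': [1.8, 2.1, -0.3], 'translation': [4.0, -22.0, 16.0], 'hand': 22}
{'dr': [1.8, 2.1, -0.3], 'translation': [4.0, -22.0, 17.0], 'hand': 22}
{'dr': [1.8, 2.1, -0.3], 'translation': [3.0, -21.0, 18.0], 'hand': 22}
{'dr': [1.8, 2.1, -0.3], 'translation': [3.0, -21.0, 19.0], 'hand': 22}
```

Request:
carry_out(
  moves=[
    {"dr":[1.8,2.1,-0.3],"translation":[4,-26,8],"hand":22},
    {"dr":[1.8,2.1,-0.3],"translation":[4,-25,10],"hand":22},
    {"dr":[1.8,2.1,-0.3],"translation":[4,-24,12],"hand":22},
    {"dr":[1.8,2.1,-0.3],"translation":[4,-24,14],"hand":22},
    {"dr":[1.8,2.1,-0.3],"translation":[4,-23,15],"hand":22},
  ],
)

```text
clock: 22.75
eef_pos: [0.5996, 0.0516, 0.2593]
tcp_rot: [-1.968, 0.174, 2.284]
ft_force: [-0.3, 0.8, -0.7]
grip_width: 0.0287
```

Request:
carry_out(
  moves=[
    {"dr":[1.8,2.1,-0.3],"translation":[4,-22,17],"hand":22},
    {"dr":[1.8,2.1,-0.3],"translation":[3,-22,18],"hand":22},
    {"dr":[1.8,2.1,-0.3],"translation":[2,-21,18],"hand":22},
    {"dr":[1.5,2,-0.3],"translation":[2,-15,14],"hand":22},
    {"dr":[0,0,0],"translation":[0,0,0],"hand":22},
  ],
)

```text
clock: 23.38
eef_pos: [0.5396, 0.1491, 0.2514]
tcp_rot: [-2.062, 0.293, 2.061]
ft_force: [0.4, -0.5, -0.7]
grip_width: 0.0287
```

```bash
python3 - <<'E'
from h import *
plan([.521,.160,.13],tool(-.2885,0),5,22)
E
```

```text
pos [0.5396 0.1491 0.2514] t 23.375 q [ 0.62  0.15 -0.2  -0.01 -1.22  0.67] w 0.0287 F [ 0.4 -0.5 -0.7]
mm [121.5  -4.1  20.8] deg [-0.1   0.04  0.49]
per row: deg 0.1 mm 24.7
{'dr': [-0.0, 0.0, 0.1], 'translation': [24.0, -1.0, 4.0], 'hand': 22}
{'dr': [-0.0, 0.0, 0.1], 'translation': [24.0, -1.0, 4.0], 'hand': 22}
{'dr': [-0.0, 0.0, 0.1], 'translation': [24.0, -1.0, 4.0], 'hand': 22}
{'dr': [-0.0, 0.0, 0.1], 'translation': [24.0, -1.0, 4.0], 'hand': 22}
{'dr': [-0.0, 0.0, 0.1], 'translation': [24.0, -1.0, 4.0], 'hand': 22}
```

Request:
carry_out(
  moves=[
    {"dr":[0,0,0.4],"translation":[15,-4,12],"hand":22},
    {"dr":[0,0,0],"translation":[25,0,7],"hand":22},
    {"dr":[0,0,0],"translation":[25,0,2],"hand":22},
    {"dr":[0,0,0],"translation":[20,0,0],"hand":22},
    {"dr":[0,0,0],"translation":[0,0,0],"hand":22},
  ],
)

```text
clock: 24.0
eef_pos: [0.516, 0.1577, 0.1628]
tcp_rot: [-2.061, 0.298, 2.069]
ft_force: [-0.1, -0.1, -1.1]
grip_width: 0.0289
```

```bash
python3 - <<'E'
from h import *
plan([.521,.160,.06],tool(-.2885,0),5,22)
snap('wrist','w21.png')
E
```

```text
pos [0.516  0.1577 0.1628] t 24.0 q [ 0.66  0.18 -0.36 -0.01 -1.02  0.63] w 0.0289 F [-0.1 -0.1 -1.1]
mm [102.8  -3.3  -4.5] deg [-0.04  0.22  0.13]
per row: deg 0.1 mm 20.6
{'dr': [-0.0, 0.0, 0.0], 'translation': [21.0, -1.0, -1.0], 'hand': 22}
{'dr': [-0.0, 0.0, 0.0], 'translation': [21.0, -1.0, -1.0], 'hand': 22}
{'dr': [-0.0, 0.0, 0.0], 'translation': [21.0, -1.0, -1.0], 'hand': 22}
{'dr': [-0.0, 0.0, 0.0], 'translation': [21.0, -1.0, -1.0], 'hand': 22}
{'dr': [-0.0, 0.0, 0.0], 'translation': [21.0, -1.0, -1.0], 'hand': 22}
```

View pics/w21.png

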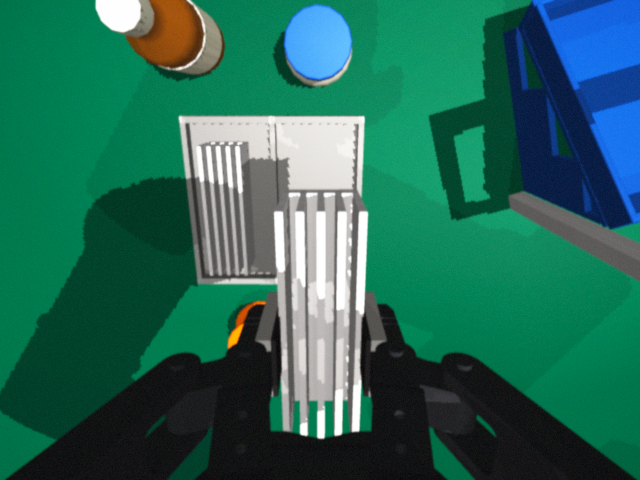

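Request:
carry_out(
  moves=[
    {"dr":[0,0,0],"translation":[20,-4,-5],"hand":22},
    {"dr":[0,0,0],"translation":[25,0,0],"hand":22},
    {"dr":[0,0,0],"translation":[25,0,0],"hand":22},
    {"dr":[0,0,0],"translation":[15,0,0],"hand":22},
    {"dr":[0,0,0],"translation":[0,0,0],"hand":22},
  ],
)

```text
clock: 24.68
eef_pos: [0.5264, 0.162, 0.0824]
tcp_rot: [-2.068, 0.29, 2.057]
ft_force: [-0.6, -0.5, -1.2]
grip_width: 0.0287
```

```bash
python3 - <<'E'
from h import *
plan([.521,.160,.02],tool(-.2885,0),5,22)
snap('wrist','w22.png')
E
```

```text
pos [0.5264 0.162  0.0824] t 24.675 q [ 0.65  0.28 -0.45 -0.   -0.83  0.63] w 0.0287 F [-0.6 -0.5 -1.2]
mm [62.3  4.1  4.8] deg [-0.01 -0.21  0.58]
per row: deg 0.1 mm 12.5
{'dr': [-0.0, -0.0, 0.1], 'translation': [12.0, 1.0, 1.0], 'hand': 22}
{'dr': [-0.0, -0.0, 0.1], 'translation': [12.0, 1.0, 1.0], 'hand': 22}
{'dr': [-0.0, -0.0, 0.1], 'translation': [12.0, 1.0, 1.0], 'hand': 22}
{'dr': [-0.0, -0.0, 0.1], 'translation': [12.0, 1.0, 1.0], 'hand': 22}
{'dr': [-0.0, -0.0, 0.1], 'translation': [12.0, 1.0, 1.0], 'hand': 22}
```

View pics/w22.png

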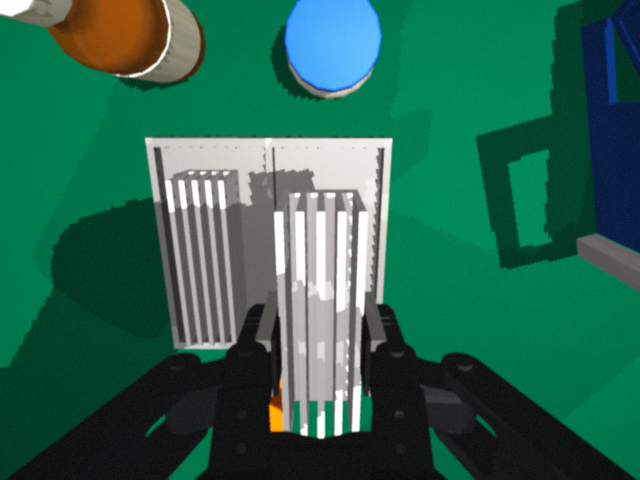

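Request:
carry_out(
  moves=[
    {"dr":[0,0,0.4],"translation":[10,4,5],"hand":22},
    {"dr":[0,0,0],"translation":[15,0,0],"hand":22},
    {"dr":[0,0,0],"translation":[12,0,0],"hand":22},
    {"dr":[0,0,0],"translation":[8,0,0],"hand":22},
    {"dr":[0,0,0],"translation":[0,0,0],"hand":22},
  ],
)

```text
clock: 25.35
eef_pos: [0.5218, 0.1605, 0.0367]
tcp_rot: [-2.072, 0.295, 2.058]
ft_force: [0.0, -0.3, -1.3]
grip_width: 0.0291
```

```bash
python3 - <<'E'
from h import *
plan([.521,.160,.008],tool(-.2885,0),5,22)
E
```

```text
pos [0.5218 0.1605 0.0367] t 25.35 q [ 0.66  0.34 -0.51  0.   -0.72  0.62] w 0.0291 F [ 0.  -0.3 -1.3]
mm [28.7  0.9  0.8] deg [ 0.02 -0.36  0.31]
per row: deg 0.1 mm 5.7
{'dr': [0.0, -0.1, 0.1], 'translation': [6.0, 0.0, 0.0], 'hand': 22}
{'dr': [0.0, -0.1, 0.1], 'translation': [6.0, 0.0, 0.0], 'hand': 22}
{'dr': [0.0, -0.1, 0.1], 'translation': [6.0, 0.0, 0.0], 'hand': 22}
{'dr': [0.0, -0.1, 0.1], 'translation': [6.0, 0.0, 0.0], 'hand': 22}
{'dr': [0.0, -0.1, 0.1], 'translation': [6.0, 0.0, 0.0], 'hand': 22}
```

Request:
carry_out(
  moves=[
    {"dr":[0,-0.3,0.3],"translation":[10,1,1],"hand":22},
    {"dr":[0,0,0],"translation":[9,0,0],"hand":22},
    {"dr":[0,0,0],"translation":[6,0,0],"hand":22},
    {"dr":[0,0,0],"translation":[0,0,0],"hand":22},
  ],
)

```text
clock: 25.85
eef_pos: [0.5208, 0.16, 0.01]
tcp_rot: [-2.068, 0.3, 2.066]
ft_force: [0.2, -0.4, -0.8]
grip_width: 0.0289
```

Request:
carry_out(
  moves=[
    {"dr":[0,0,0],"translation":[2,0,0],"hand":22},
    {"dr":[0,0,0],"translation":[0,0,0],"hand":22},
  ],
)

```text
clock: 26.1
eef_pos: [0.5211, 0.1602, 0.0082]
tcp_rot: [-2.068, 0.299, 2.065]
ft_force: [0.5, 0.6, -1.5]
grip_width: 0.0288
```

Request:
carry_out(
  moves=[
    {"dr":[0,0,0],"translation":[2,0,0],"hand":22},
  ],
)

```text
clock: 26.22
eef_pos: [0.5214, 0.1603, 0.0064]
tcp_rot: [-2.069, 0.299, 2.065]
ft_force: [0.3, 0.1, -1.6]
grip_width: 0.0292
```

Request:
carry_out(
  moves=[
    {"dr":[0,0,0],"translation":[1.5,0,0],"hand":22},
  ],
)

```text
clock: 26.35
eef_pos: [0.5213, 0.1603, 0.0053]
tcp_rot: [-2.069, 0.299, 2.065]
ft_force: [-7.3, 0.7, 16.0]
grip_width: 0.0289
```

Request:
carry_out(
  moves=[
    {"dr":[0,0,0],"translation":[1.5,0,0],"hand":22},
  ],
)

```text
clock: 26.48
eef_pos: [0.5213, 0.1603, 0.0052]
tcp_rot: [-2.069, 0.298, 2.065]
ft_force: [-9.9, -1.3, 27.4]
grip_width: 0.0292
```

Contact with the lane floor at z ≈ 0.005. I'll release and go up.

Request:
carry_out(
  moves=[
    {"dr":[0,0,0],"translation":[0,0,0],"hand":22},
    {"dr":[0,0,0],"translation":[0,0,0],"hand":34},
    {"dr":[0,0,0],"translation":[0,0,0],"hand":40},
    {"dr":[0,0,0],"translation":[0,0,0],"hand":42},
    {"dr":[0,0,0],"translation":[-15,0,0],"hand":42},
  ],
)

```text
clock: 27.1
eef_pos: [0.521, 0.1601, 0.0203]
tcp_rot: [-2.069, 0.299, 2.066]
ft_force: [0.7, -0.1, 0.3]
grip_width: 0.0419
```

Request:
carry_out(
  moves=[
    {"dr":[0,0,0],"translation":[-25,0,0],"hand":42},
    {"dr":[0,0,0],"translation":[-35,0,0],"hand":42},
    {"dr":[0,0,0],"translation":[-40,0,0],"hand":42},
    {"dr":[0,0,0],"translation":[-40,0,0],"hand":42},
    {"dr":[0,0,0],"translation":[-40,0,0],"hand":42},
  ],
)

```text
clock: 27.72
eef_pos: [0.5197, 0.1592, 0.2086]
tcp_rot: [-2.069, 0.301, 2.068]
ft_force: [1.0, 0.6, -1.0]
grip_width: 0.042
```

Request:
carry_out(
  moves=[
    {"dr":[0,0,0],"translation":[-20,0,20],"hand":42},
    {"dr":[0,0,0],"translation":[0,0,40],"hand":42},
    {"dr":[0,0,0],"translation":[0,0,40],"hand":42},
    {"dr":[0,0,0],"translation":[0,0,0],"hand":42},
    {"dr":[0,0,0],"translation":[0,0,0],"hand":42},
  ],
)

```text
clock: 28.35
eef_pos: [0.4232, 0.1886, 0.2383]
tcp_rot: [-2.074, 0.29, 2.054]
ft_force: [-0.6, 0.2, 0.4]
grip_width: 0.0422
```

```bash
python3 - <<'E'
from h import *
s,c=snap('wrist','w23.png'); snap('scene','s23.png'); snap('top','t23.png')
A=R.from_rotvec(s['tcp_rot']).as_matrix();X=c['tool_from_camera'];f=240/np.tan(np.radians(c['fov_y']/2))
def pj(P):
    q=(A.T@(P-s['eef_pos']));q=X[:3,:3].T@(q-X[:3,3]);return np.round([f*q[0]/q[2]+c['cx'],f*q[1]/q[2]+c['cy']],1)
for m in(.034,-.034):
  for a,b in((.05,.015),(.05,-.015),(-.05,.015),(-.05,-.015)): print(a,b+m,pj(np.array([.5304,.1925,.04])+R.from_euler('z',-.2885).apply([a,b+m,0])))
print(s['clock'],s['eef_pos'])
E
```

```text
0.05 0.049 [220.6  16.5]
0.05 0.019000000000000003 [257.1  16.5]
-0.05 0.049 [229.5 141.3]
-0.05 0.019000000000000003 [262.7 141.4]
0.05 -0.019000000000000003 [303.4  16.4]
0.05 -0.049 [340.   16.4]
-0.05 -0.019000000000000003 [304.8 141.4]
-0.05 -0.049 [338.1 141.5]
28.35 [0.42316392 0.18858364 0.2383433 ]
```

View pics/w23.png

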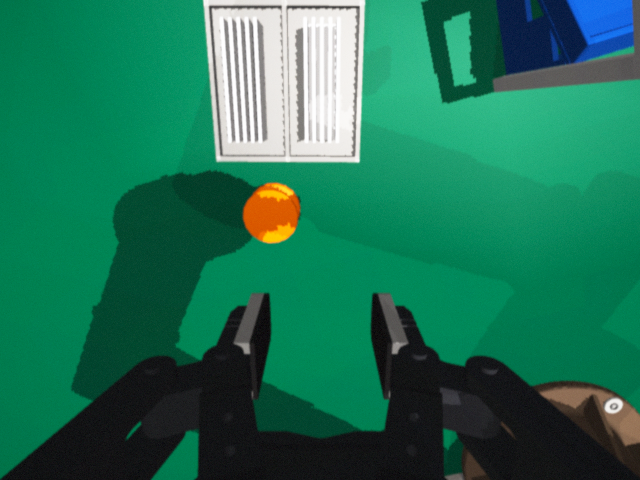

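View pics/s23.png

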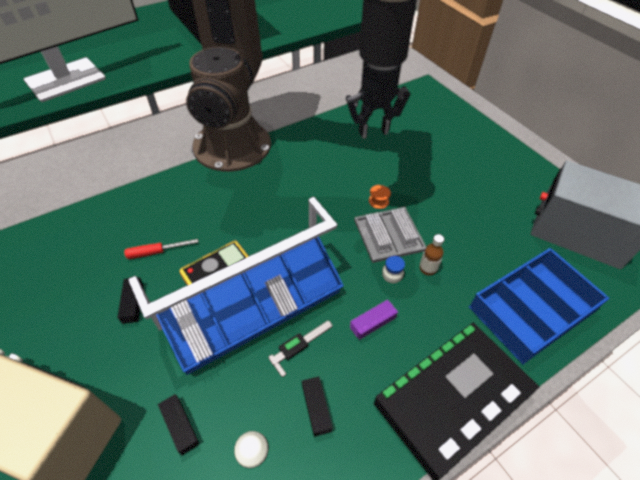

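View pics/t23.png

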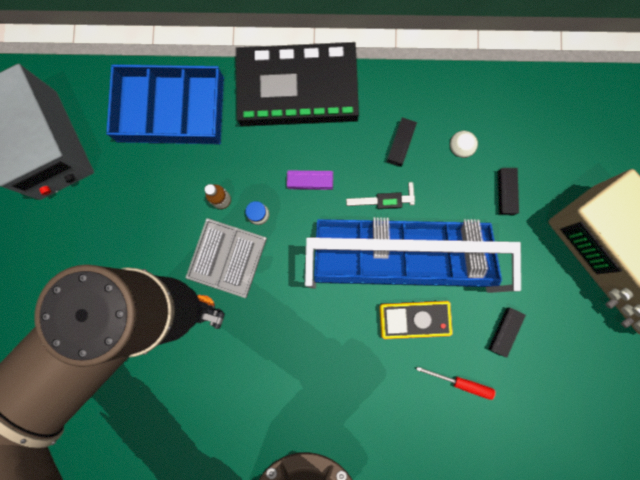

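The last pictures show both sinks flat in their lanes, fins up. In the wrist view they are at px 219–267 × 17–143 and 302–340 × 17–143, against the predicted 221–263 and 303–340. The short and long sinks and all bystanders are where they were, and the gripper is clear.

```bash
python3 -c "
from bench import r
print(r.finish_job())"
```

```text
the job is handed in; nothing more can be done
None
```

Both 100 mm heat sinks are in the tray, one per lane, flat with fins up, and I handed the job in at about 28.5 s of the 64 s allowed. The hand-in reported no verdict.

**Last checks:** in the wrist picture both sinks are within about 3 mm of their lane middles. In the scene and top pictures the 80 mm and 125 mm sinks and the bystanders look unmoved. The gripper was well clear of everything.

**What disagreed or went wrong:**
- **Finger length:** the stated tip position (22 mm ahead of the TCP) did not match the pictures. The fingers ended about 15–17 mm behind the reported TCP, so the first grasp closed on air above sink A. It moved nothing, and I went deeper to correct it.
- **Set-down force:** sink A pressed on the lane floor with a brief wrist force of about 63 N along z (limit 120 N). Sink B peaked at about 27 N. Neither sink was dropped.

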